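Make up a glazing kit and a modelling kit in the pottery studio

TASK

Make up two kits for the next pottery class from the stock on the canvas. Glazing kit, in the tray with three bays: the bisque mushroom and the tall glaze jar standing upright in the two small bays, one in each, either way round, and the flat brush lying in the long bay; modelling kit, in the tray with two bays: the wooden modelling knife lying flat in one bay and the squat slip pot upright in the other. Set the brittle mushroom down without dropping it, leave the trays where they stand, do not disturb the mug, the llama and the bowl, and let go of everything.

Things in the scene. Friction and masses are not known exactly. Their poses are not given: they have to be found in the camera images.
- tray_three: Plywood kit tray with THREE bays, loose (0.8 kg), 174 (x) by 202 (y) mm, 18 mm high; walls and floor 6 mm thick, so walls rise 12 mm over the bay floors. Origin: centre of the underside, z up. One long bay, 78 (x) by 190 (y) mm, centred at x -42, y 0; two small bays, each 78 (x) by 92 (y) mm, centred at x +42, y +49 and x +42, y -49 mm.
- tray_two: Plywood kit tray with TWO bays, loose (0.8 kg), 174 (x) by 202 (y) mm, 18 mm high; walls and floor 6 mm thick, so walls rise 12 mm over the bay floors. Origin: centre of the underside, z up. Two equal long bays, each 78 (x) by 190 (y) mm, centred at x -42 and x +42 mm, y 0.
- mushroom: Bisque-fired clay mushroom, cream, unglazed, brittle, 91 mm tall, standing, about 0.12 kg. Round foot 46 mm across, stem narrowing to 22 mm, flat broad cap 62 mm across with an upright rim from 63 to 77 mm height (grip there) and a domed top. Origin: centre of the foot's underside, z up along the stem.
- tall_jar: Tall screw-top glaze jar of white plastic with a paper label and a grey lid, 88 mm tall, standing, about 0.2 kg. Body 50 mm across up to 70 mm height, then the lid, 52 mm across. Origin: centre of the underside, z up along its axis.
- slip_pot: Squat round slip pot of brown stoneware, 60 mm across and 44 mm tall, plus a flat cork lid 50 mm across that makes it 50 mm tall in all (the lid does not come off), standing, about 0.22 kg. Origin: centre of the underside, z up along its axis.
- brush: Flat glaze brush, 150 mm long, lying flat, about 0.06 kg: wooden handle 18 mm wide, 14 mm thick, from x -75 to +20 mm, then a steel ferrule 36 mm wide, 14 mm thick, then pale bristles 38 mm wide to x +75 mm. Origin: middle of its length, on the underside; x along the brush towards the bristles, z up. Grip it across the handle at the origin.
- knife: Wooden modelling knife, no metal, 160 mm long, lying flat, about 0.04 kg: handle 18 mm wide, 12 mm thick, from x -80 to +15 mm, then a thin neck and a round-ended blade 22 mm wide, 5 mm thick, to x +79 mm. Origin: middle of its length, on the underside; x along the knife towards the blade, z up. Grip it across the handle at the origin.
- tool_mug: Bystander: blue glazed mug full of modelling tools, mug 84 mm across and 95 mm tall, tools up to 175 mm. Origin: centre of its underside. Leave it be.
- llama: Bystander: bisque animal figure with a long neck, about 135 mm long and 157 mm tall. Origin: on the table under its belly. Leave it be.
- water_bowl: Bystander: small empty green bowl, 100 mm across, 42 mm tall. Origin: centre of its underside. Leave it be.

How it is judged:
At the end, for the whole second after the job is handed in: Mushroom and tall jar upright on the floors of the two small bays, brush flat in the long bay; knife flat in one bay of the other tray, slip pot upright in the other (origins within 22 mm across a bay for standing things, 34 mm for lying ones; tilt under 0.1 rad); all at rest, trays level ((((x of mushroom in the frame of tray_three between 0.02 and 0.064 m and y of mushroom in the frame of tray_three between 0.021 and 0.077 m) and (x of tall_jar in the frame of tray_three between 0.02 and 0.064 m and y of tall_jar in the frame of tray_three between -0.077 and -0.021 m)) or ((x of mushroom in the frame of tray_three between 0.02 and 0.064 m and y of mushroom in the frame of tray_three between -0.077 and -0.021 m) and (x of tall_jar in the frame of tray_three between 0.02 and 0.064 m and y of tall_jar in the frame of tray_three between 0.021 and 0.077 m))) and x of brush in the frame of tray_three between -0.076 and -0.008 m and y of brush in the frame of tray_three between -0.035 and 0.035 m and (((x of knife in the frame of tray_two between 0.008 and 0.076 m and y of knife in the frame of tray_two between -0.035 and 0.035 m) and (x of slip_pot in the frame of tray_two between -0.064 and -0.02 m and y of slip_pot in the frame of tray_two between -0.08 and 0.08 m)) or ((x of knife in the frame of tray_two between -0.076 and -0.008 m and y of knife in the frame of tray_two between -0.035 and 0.035 m) and (x of slip_pot in the frame of tray_two between 0.02 and 0.064 m and y of slip_pot in the frame of tray_two between -0.08 and 0.08 m))) and z of mushroom in the frame of tray_three between 0.001 and 0.012 m and angle between each of mushroom, tall_jar, brush, slip_pot, knife's own z axis and vertical below 0.1 rad and linear speed of each of mushroom, tall_jar, brush, slip_pot, knife below 0.02 m/s and angular speed of each of mushroom, tall_jar, brush, slip_pot, knife below 0.3 rad/s and z of tall_jar in the frame of tray_three between 0.001 and 0.012 m and z of brush in the frame of tray_three between 0.001 and 0.012 m and z of slip_pot in the frame of tray_two between 0.001 and 0.012 m and z of knife in the frame of tray_two between 0.001 and 0.012 m and angle between each of tray_three, tray_two's own z axis and vertical below 0.05 rad); the robot touches nothing.
It fails at once if the brittle mushroom is dropped: it falls free faster than 0.6 m/s (some 2 cm of fall) (contact force between mushroom and the fingers below 0.05 N and linear speed of mushroom above 0.6 m/s).
It fails at once if the mug, the llama or the bowl is shifted by more than 25 mm (distance of any of tool_mug, llama, water_bowl from where it was at the start of the episode above 0.025 m).
It fails at once if a tray is shoved more than 40 mm from its place (distance of any of tray_three, tray_two from where it was at the start of the episode above 0.04 m).
It also fails if it takes over 128 s, if anything falls off the work surface, if the arm or the gripper's body presses on something with over 40 N, if the wrist force passes 120 N, or if a joint passes its speed limit or range.

ROBOT

A 6-joint arm with a two-finger parallel gripper is mounted at the origin on the work surface. World frame = base frame: x ahead of the robot, y to its left, z up, the work surface at z = 0. Lengths are in m, angles in rad, forces in N, time in s.
With the tool pointing down it reaches from about 0.35 to 0.975 m from the base axis. Payload 4.9 kg.
Tool frame: the origin (TCP) lies midway between the tips of the shut fingers; the grasp point (between the pads) lies manip.tcp_to_grasp behind it (manip.tcp_to_grasp is the distance from the TCP to the grasp point, in m); z points along the fingers, y is the line along which they close (so a half turn about z gives the same grasp; the last joint's range is limited). The gripper opens to 85 mm and grips with 20 to 120 N. Pads are 22 mm wide; open, the fingers measure 114 mm over their backs; the gripper's body (76 mm by 85 mm) begins 54 mm behind the grasp point. The pads swing forward as they close: fully open they stand 13 mm farther back than shut.
Start: joints at [-1.309, 0.053, 1.613, -0, 1.476, -0.119], TCP at [0.232, -0.58, 0.203] pointing down, gripper open.
Joint ranges: [-3.01, 3.01], [-1.01, 2.22], [0.06, 2.58], [-1.02, 4.17], [0.09, 2.62], [-3.14, 3.14]. Speed limits (rad/s): [2.57, 2.57, 3.14, 3.14, 3.14, 3.14].

INTERFACE

Orientations are given as a unit quaternion [w, x, y, z].
In Python, from plant import manip, grab_frame, calibration, job_done gives the robot as it stands.
- The arm moves only by the tool send_rows, never from a script. Its argument "rows" is a list of rows, each an object of numbers: "x", "y", "z": the shift along the tool's x, y, z normalised to -1 to 1, where 1 is 15 cm; "wx", "wy", "wz": the turn, a rotation vector about the tool's x, y, z normalised to -1 to 1, where 1 is pi/4 rad; "hand": the opening, from -1 (shut) to 1 (fully open). In form: [{"x": .., "y": .., "z": .., "wx": .., "wy": .., "wz": .., "hand": ..}, ...]. A call has exactly 10 rows; each row shifts and turns the commanded pose from where the row before left it, along the tool's axes as they then stand; what a row does not reach is not made up. A row lasts 1/12 s, in which the tool goes at most 41.7 mm and 7.16 degrees, less where a joint would pass 70% of its speed; a pose out of reach is approached as far as the arm can. A call with a number of a shift or a turn outside -1 to 1 is refused whole. A call with a gripper value outside its range is refused whole. The fingers move at their own pace and stop on an object; the grip force is fixed at half the most. Time passes only in rows, so rows that do not move let the fingers close, or fill a call up. It gives the time, the measured TCP pose, the force, the opening and the grip force at its end, in the units of the state.
- manip.state(): the state, without advancing time (a new reading comes with each control period).
- grab_frame(name): name is "scene" or "top" or "wrist"; returns the picture (384x512x3 uint8, blue, green, red); there is no depth.
- calibration(name): a dict with "camera_matrix" (3x3 intrinsics, pixels), "R" (3x3) and "t" (3): a world point X has camera coordinates R X + t. Camera axes: x right, y down, z forward; pixel columns grow to the right and rows downward; lengths in m; the calibration is good to about 2 mm. A picture is of the moment at which its call begins: read the wrist's pose just before it. calibration takes no time and is no camera call; for the wrist camera it gives the pose at the moment of the call.
- job_done(): hands the job in; it is judged then, once.
The state is a dict: "time": time; "joint_pos": joint angles; "joint_vel": joint speeds; "joint_efforts": joint torques, N m; "tool_pos": TCP position; "tool_rot": TCP orientation; "contact_force": force on the tool from outside, world axes, zero at the start; "ft_torque": the same for the moment, N m; "gripper_width": opening from 0.0 (shut) to 1.0 (fully open); "grasp_force": force on a finger pad.
Only numpy, scipy, OpenCV 4.12 (cv2) and the standard library are available. Lean on these libraries where they do the work, as an engineer would, in place of code of your own. Each camera call takes 0.05 s, during which the arm holds its last target. There are 200 camera calls.

## Working session

There is one attempt and no reset: what is moved stays moved. The work goes in short steps, Python scripts to look and compute and a tool call to move; the robot and the scene stay as the last step left them, time stands still between calls to the robot, and variables do not carry over. Pictures are saved under pics/ and viewed, at most 14 in all, crops included, and the job is handed in when it is done.

Besides the shell and the picture viewer there is one more tool, called after "Request:" in YAML: its name, and indented under it one key for each argument. send_rows: Moves the arm, as the interface text tells. Scaled input: -1 to 1 covers 15 cm each way for a shift and pi/4 rad each way for a turn. Its arguments: {"type":"object","properties":{"rows":{"type":"array","items":{"type":"object","properties":{"x":{"type":"number","minimum":-1,"maximum":1},"y":{"type":"number","minimum":-1,"maximum":1},"z":{"type":"number","minimum":-1,"maximum":1},"wx":{"type":"number","minimum":-1,"maximum":1},"wy":{"type":"number","minimum":-1,"maximum":1},"wz":{"type":"number","minimum":-1,"maximum":1},"hand":{"type":"number"}}}}},"required":["rows"]}

```bash
mkdir -p pics; ls
python3 - <<'E'
from plant import manip, grab_frame, calibration
import cv2,numpy as np
print(manip.state()); print(manip.tcp_to_grasp)
for n in("top","scene"):
    im=grab_frame(n); cv2.imwrite(f"pics/{n}0.png",im); np.save(f"{n}0.npy",im)
    c=calibration(n); print(n,c)
E
```

```text
pics
{'time': 0.0, 'joint_pos': array([-1.30903206e+00,  5.33436094e-02,  1.61427997e+00,  3.32241681e-06,
        1.47594852e+00, -1.19015181e-01]), 'joint_vel': array([ 0.00027744,  0.00154232,  0.0010007 ,  0.00012172, -0.00011933,
        0.00120335]), 'joint_efforts': array([-5.11965281e-04, -3.93688238e+01, -3.70175672e+01, -9.79650622e-05,
        7.12157664e-03,  8.62424713e-06]), 'tool_pos': array([ 0.23209838, -0.57959633,  0.20127964]), 'tool_rot': array([-9.87323458e-04,  9.81930107e-01,  1.89241342e-01, -6.89318637e-05]), 'contact_force': array([ 0.12322716, -0.27733336,  0.7597126 ]), 'ft_torque': array([ 0.0327053 ,  0.04500317, -0.00791546]), 'grasp_force': 0.0, 'gripper_width': 0.9957110433639056}
0.0187
top {'camera_matrix': array([[444.92549975,   0.        , 249.83537369],
       [  0.        , 444.92549975, 189.32998551],
       [  0.        ,   0.        ,   1.        ]]), 'R': array([[-0.02147789, -0.99944743, -0.02536795],
       [-0.98708001,  0.0252283 , -0.15822953],
       [ 0.15878208,  0.02164176, -0.98707643]]), 't': array([0.02164522, 0.57989981, 1.24495753])}
scene {'camera_matrix': array([[427.71102799,   0.        , 251.16352952],
       [  0.        , 427.71102799, 194.73857754],
       [  0.        ,   0.        ,   1.        ]]), 'R': array([[-0.79924178,  0.60082708,  0.0148124 ],
       [ 0.45833602,  0.6252671 , -0.63164004],
       [-0.38876815, -0.49804405, -0.77512028]]), 't': array([ 0.481118  , -0.2517895 ,  1.57093573])}
```

```bash
python3 -c "
import cv2
for n in('top','scene'):
    im=cv2.imread(f'pics/{n}0.png'); cv2.imwrite(f'pics/{n}0b.png',cv2.resize(im,(800,600),interpolation=cv2.INTER_CUBIC))"
```

```text
(no output)
```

View pics/top0b.png

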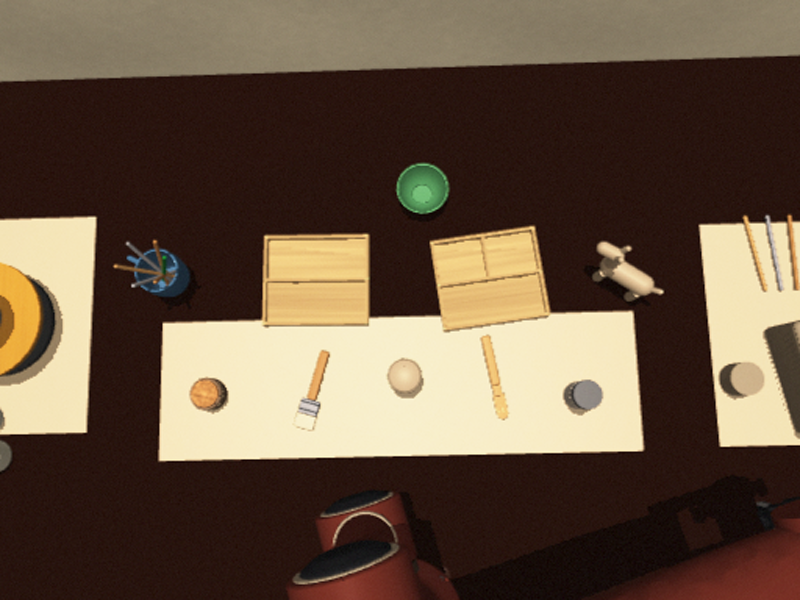

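View pics/scene0b.png

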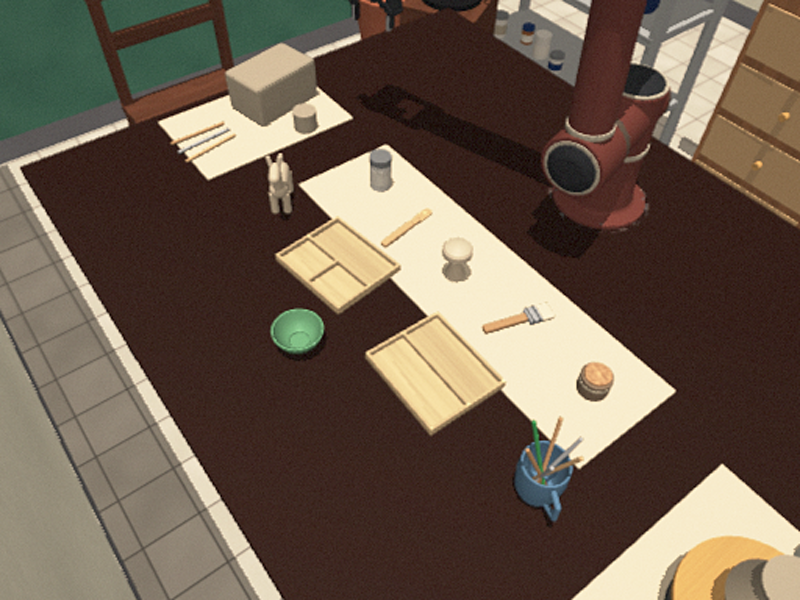

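The top view (800×600 scale) shows the following:

| Item | Pixel position |
|---|---|
| tray_two | (316,280) |
| tray_three, long bay nearest the robot | (490,278) |
| slip pot | (208,393) |
| brush | (312,390) |
| mushroom | (405,376) |
| knife | (495,377) |
| jar | (585,395) |
| mug | (160,272) |
| bowl | (422,188) |
| llama | (627,270) |

The scene view agrees with this layout.

```bash
cat > h.py <<'E'
import cv2,numpy as np
from plant import manip, grab_frame, calibration
def cast(c,px,z):
    px=np.atleast_2d(np.float64(px)); K=c["camera_matrix"]
    d=np.c_[px,np.ones(len(px))]@np.linalg.inv(K).T@c["R"]
    o=-c["R"].T@c["t"]
    return (o+d*((z-o[2])/d[:,2])[:,None])[:,:2]
E
python3 - <<'E'
from h import *
c=calibration("top"); im=np.load("top0.npy"); hsv=cv2.cvtColor(im,cv2.COLOR_BGR2HSV)
s=.64
P=dict(tray2=(300,260),tray3=(490,262),tray3b=(490,300),canvas=(450,440),pot=(208,393),brush=(318,368),fer=(308,407),bris=(305,422),mush=(405,373),knife=(491,357),jar=(585,395),llama=(630,270))
for k,(u,v) in P.items():
    print(k,hsv[int(v*s)-1:int(v*s)+2,int(u*s)-1:int(u*s)+2].reshape(-1,3).mean(0).round())
E
```

```text
tray2 [ 21. 114. 242.]
tray3 [ 20. 117. 240.]
tray3b [ 18. 126. 227.]
canvas [ 23.  47. 248.]
pot [ 16. 157. 231.]
brush [ 16. 140. 230.]
fer [ 10.  18. 213.]
bris [ 24.  43. 248.]
mush [ 21.  66. 242.]
knife [ 19. 131. 241.]
jar [ 14.  22. 146.]
llama [ 18.  81. 230.]
```

Run:
```python
from h import *
c=calibration("top"); im=np.load("top0.npy"); h,S,V=cv2.split(cv2.cvtColor(im,cv2.COLOR_BGR2HSV))
def roi(m,u0,v0,u1,v1):
    r=np.zeros_like(m); a=[int(t*.64) for t in(u0,v0,u1,v1)]
    r[a[1]:a[3],a[0]:a[2]]=m[a[1]:a[3],a[0]:a[2]]
    n,l,st,ce=cv2.connectedComponentsWithStats(r); i=1+st[1:,4].argmax()
    cs,_=cv2.findContours((l==i).astype(np.uint8),0,2); return max(cs,key=cv2.contourArea)[:,0,:]
wood=((S>88)&(V>110)).astype(np.uint8)
def rect(ct,z):
    w=cast(c,ct,z).astype(np.float32)
    (x,y),(a,b),t=cv2.minAreaRect(w); print(" rect",np.round([x,y,a,b,t],4)); return w
for k,r in dict(tray2=(245,215,385,340),tray3=(420,215,560,340)).items():
    print(k); rect(roi(wood,*r),.016)
for k,r,z in (("brushhandle",(285,342,345,440),.012),("knife",(470,332,520,425),.010)):
    w=rect(roi(wood,*r),z); 
    print(k,"far/near x ends",w[w[:,0].argmax()],w[w[:,0].argmin()])
    vx,vy,x0,y0=cv2.fitLine(w,cv2.DIST_L2,0,.001,.001).ravel(); print("  line ang",np.degrees(np.arctan2(vy,vx)),x0,y0)
lid=((S<40)&(V<200)&(V>90)).astype(np.uint8)
mus=((S>56)&(V>190)).astype(np.uint8)
for k,m,r,z in (("jarlid",lid,(555,365,615,425),.088),("mush",mus,(380,345,430,405),.070),("potlid",wood,(180,365,240,420),.050)):
    w=cast(c,roi(m,*r),z).astype(np.float32); (x,y),R=cv2.minEnclosingCircle(w); el=cv2.fitEllipse(w); print(k,np.round([x,y,R],4),np.round(el[0]+el[1],4))
fer=((S<35)&(V<235)&(V>90)).astype(np.uint8); w=rect(roi(fer,285,390,330,440),.012)
print("bystander llama/mug/bowl",cast(c,[(627*.64,270*.64),(160*.64,272*.64),(422*.64,188*.64)],.04))
print("brush tip px(305,430)",cast(c,[(305*.64,430*.64)],.01))
```

```text
tray2
 rect [ 0.6216  0.1522  0.2053  0.1785 89.3323]
tray3
 rect [ 0.6165 -0.1865  0.1784  0.2194  7.1696]
 rect [4.39700e-01 1.48400e-01 2.03000e-02 9.39000e-02 7.36395e+01]
brushhandle far/near x ends [0.48548332 0.14037517] [0.39520317 0.1526146 ]
  line ang -16.594368 0.44042203 0.14839011
 rect [ 0.4286 -0.1797  0.1592  0.0226 11.4921]
knife far/near x ends [ 0.50784093 -0.16997856] [ 0.35045165 -0.19490908]
  line ang 9.17863 0.4228745 -0.18127312
jarlid [ 0.3916 -0.3321  0.0248] [ 0.3918 -0.3322  0.0475  0.0482]
mush [ 0.4276 -0.017   0.0371] [ 0.4304 -0.0147  0.0627  0.0684]
potlid [0.4062 0.3478 0.0325] [0.4083 0.3499 0.0556 0.0607]
 rect [3.80800e-01 1.65900e-01 3.42000e-02 2.50000e-02 7.49687e+01]
bystander llama/mug/bowl [[ 0.61871627 -0.43346591]
 [ 0.63812079  0.44338413]
 [ 0.78852832 -0.05682828]]
brush tip px(305,430) [[0.3376042  0.17294281]]
```

```bash
cat >> h.py <<'E'
from scipy.spatial.transform import Rotation as Ro
def go(x,y,z,yaw):
    "units: turn first (wz), then shift in the turned tool frame"
    s=manip.state(); M=Ro.from_quat(np.roll(s["tool_rot"],-1)).as_matrix()
    cur=np.degrees(np.arctan2(M[1,0],M[0,0])); dw=-((yaw-cur+180)%360-180)/45
    a=np.radians(yaw); d=np.array([x,y,z])-s["tool_pos"]
    sx=d[0]*np.cos(a)+d[1]*np.sin(a); sy=d[0]*np.sin(a)-d[1]*np.cos(a)
    print("t %.2f pos %s yaw %.2f tilt %.4f | wz %.3f x %.3f y %.3f z %.3f"%(s["time"],s["tool_pos"].round(4),cur,np.arccos(-M[2,2]),dw,sx/.15,sy/.15,-d[2]/.15), "w %.3f f %.1f"%(s["gripper_width"],s["grasp_force"]))
E
python3 - <<'E'
from h import *
c=calibration("top")
q=np.float64([(431,240),(534,227),(549,316),(444,330)])*.64
w=cast(c,q,.018); print(w.round(4),w.mean(0)); 
for i in range(4): d=w[(i+1)%4]-w[i]; print(np.hypot(*d).round(4),np.degrees(np.arctan2(d[1],d[0])).round(1))
go(.429,-.181,.06,10)
E
```

```text
[[ 0.6914 -0.0718]
 [ 0.7115 -0.2699]
 [ 0.5388 -0.2887]
 [ 0.5172 -0.0908]] [ 0.6147397  -0.18029224]
0.1992 -84.2
0.1737 -173.8
0.199 96.2
0.1753 6.2
t 0.10 pos [ 0.2321 -0.5796  0.2013] yaw 21.82 tilt 0.0020 | wz 0.263 x 1.754 y -2.389 z 0.942 w 1.001 f 0.0
```

Request:
send_rows:
  rows:
    - {"wz": 0.131,"hand": 0.4}
    - {"wz": 0.132,"hand": 0.4}
    - {"x": 0.14,"y": -0.19,"hand": 0.4}
    - {"x": 0.14,"y": -0.19,"hand": 0.4}
    - {"x": 0.14,"y": -0.19,"hand": 0.4}
    - {"x": 0.14,"y": -0.19,"hand": 0.4}
    - {"x": 0.14,"y": -0.19,"hand": 0.4}
    - {"x": 0.14,"y": -0.19,"hand": 0.4}
    - {"x": 0.14,"y": -0.19,"hand": 0.4}
    - {"x": 0.14,"y": -0.19,"hand": 0.4}

```text
invalid input at $.rows[0]: expected keys x, y, z, wx, wy, wz, hand
```

Request:
send_rows:
  rows:
    - {"x": 0.127,"y": -0.174,"hand": 0.4}
    - {"x": 0.127,"y": -0.174,"hand": 0.4}
    - {"x": 0.127,"y": -0.174,"hand": 0.4}
    - {"x": 0.127,"y": -0.174,"hand": 0.4}
    - {"x": 0.127,"y": -0.174,"hand": 0.4}
    - {"z": 0.12,"hand": 0.4}
    - {"z": 0.12,"hand": 0.4}
    - {"z": 0.12,"hand": 0.4}
    - {"hand": 0.4}
    - {"hand": 0.4}

```text
invalid input at $.rows[0]: expected keys x, y, z, wx, wy, wz, hand
```

Run:
```python
from h import *
go(.429,-.181,.06,10)
c=calibration("wrist"); im=grab_frame("wrist"); cv2.imwrite("pics/w1.png",im); np.save("w1.npy",im)
```

```text
t 0.10 pos [ 0.2321 -0.5796  0.2013] yaw 21.82 tilt 0.0020 | wz 0.263 x 1.754 y -2.389 z 0.942 w 1.001 f 0.0
```

View pics/w1.png

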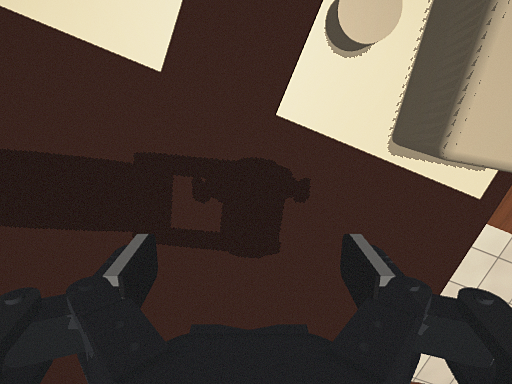

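The arm has not moved: both calls were refused because every row needs all the keys. The wrist picture shows the open fingers at about (130,260) and (370,260), with bare table below.

Request:
send_rows:
  rows:
    - {"x": 0,"y": 0,"z": 0,"wx": 0,"wy": 0,"wz": 0.131,"hand": 0.4}
    - {"x": 0,"y": 0,"z": 0,"wx": 0,"wy": 0,"wz": 0.132,"hand": 0.4}
    - {"x": 0.14,"y": -0.19,"z": 0,"wx": 0,"wy": 0,"wz": 0,"hand": 0.4}
    - {"x": 0.14,"y": -0.19,"z": 0,"wx": 0,"wy": 0,"wz": 0,"hand": 0.4}
    - {"x": 0.14,"y": -0.19,"z": 0,"wx": 0,"wy": 0,"wz": 0,"hand": 0.4}
    - {"x": 0.14,"y": -0.19,"z": 0,"wx": 0,"wy": 0,"wz": 0,"hand": 0.4}
    - {"x": 0.14,"y": -0.19,"z": 0,"wx": 0,"wy": 0,"wz": 0,"hand": 0.4}
    - {"x": 0.14,"y": -0.19,"z": 0,"wx": 0,"wy": 0,"wz": 0,"hand": 0.4}
    - {"x": 0.14,"y": -0.19,"z": 0,"wx": 0,"wy": 0,"wz": 0,"hand": 0.4}
    - {"x": 0.14,"y": -0.19,"z": 0,"wx": 0,"wy": 0,"wz": 0,"hand": 0.4}

```text
time: 0.98
tool_pos: [0.3585, -0.3248, 0.2022]
tool_rot: [-0.0, 0.996, 0.087, -0.0]
contact_force: [0.6, -0.3, 0.7]
gripper_width: 0.698
grasp_force: 0.0
```

Request:
send_rows:
  rows:
    - {"x": 0.127,"y": -0.174,"z": 0,"wx": 0,"wy": 0,"wz": 0,"hand": 0.4}
    - {"x": 0.127,"y": -0.174,"z": 0,"wx": 0,"wy": 0,"wz": 0,"hand": 0.4}
    - {"x": 0.127,"y": -0.174,"z": 0,"wx": 0,"wy": 0,"wz": 0,"hand": 0.4}
    - {"x": 0.127,"y": -0.174,"z": 0,"wx": 0,"wy": 0,"wz": 0,"hand": 0.4}
    - {"x": 0.127,"y": -0.174,"z": 0,"wx": 0,"wy": 0,"wz": 0,"hand": 0.4}
    - {"x": 0,"y": 0,"z": 0.12,"wx": 0,"wy": 0,"wz": 0,"hand": 0.4}
    - {"x": 0,"y": 0,"z": 0.12,"wx": 0,"wy": 0,"wz": 0,"hand": 0.4}
    - {"x": 0,"y": 0,"z": 0.12,"wx": 0,"wy": 0,"wz": 0,"hand": 0.4}
    - {"x": 0,"y": 0,"z": 0,"wx": 0,"wy": 0,"wz": 0,"hand": 0.4}
    - {"x": 0,"y": 0,"z": 0,"wx": 0,"wy": 0,"wz": 0,"hand": 0.4}

```text
time: 1.82
tool_pos: [0.4286, -0.1809, 0.1474]
tool_rot: [-0.001, 0.996, 0.087, -0.001]
contact_force: [-0.2, 0.8, -0.5]
gripper_width: 0.701
grasp_force: 0.0
```

Run:
```python
from h import *
go(.429,-.181,.06,10)
c=calibration("wrist"); im=grab_frame("wrist"); cv2.imwrite("pics/w2.png",im)
h,S,V=cv2.split(cv2.cvtColor(im,cv2.COLOR_BGR2HSV)); m=((S>88)&(V>110)).astype(np.uint8)
# knife: wood components
n,l,st,ce=cv2.connectedComponentsWithStats(m)
for i in range(1,n):
    if st[i,4]>800:
        p=np.argwhere(l==i)[:,::-1]; w=cast(c,p,.009).astype(np.float32); print(st[i],cv2.minAreaRect(w),w[w[:,0].argmax()],w[w[:,0].argmin()])
```

```text
t 1.82 pos [ 0.4286 -0.1809  0.1474] yaw 9.99 tilt 0.0029 | wz -0.000 x 0.003 y 0.001 z 0.583 w 0.701 f 0.0
[  166     0   234    73 14685] ((0.5593328475952148, -0.18870887160301208), (0.06064704433083534, 0.20836640894412994), 6.992650985717773) [ 0.60202515 -0.28769904] [ 0.5168296  -0.09046343]
[ 240   88   19   76 1213] ((0.4694831967353821, -0.175764262676239), (0.073015496134758, 0.017589488998055458), 10.874181747436523) [ 0.5061721  -0.17402576] [ 0.43215552 -0.174971  ]
```

View pics/w2.png

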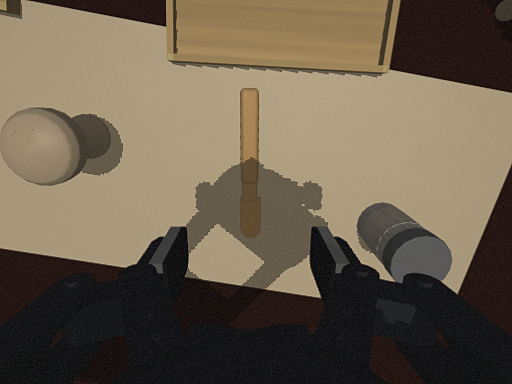

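The wrist view shows the knife upright at (250,88)–(250,236), centred between the fingers. The tray_three edge is above it, the mushroom at (42,145) and the jar at (410,245).

Request:
send_rows:
  rows:
    - {"x": 0.03,"y": 0,"z": 0.2,"wx": 0,"wy": 0,"wz": 0,"hand": 0.2}
    - {"x": 0,"y": 0,"z": 0.2,"wx": 0,"wy": 0,"wz": 0,"hand": 0.2}
    - {"x": 0,"y": 0,"z": 0.2,"wx": 0,"wy": 0,"wz": 0,"hand": 0.2}
    - {"x": 0,"y": 0,"z": 0.2,"wx": 0,"wy": 0,"wz": 0,"hand": 0.2}
    - {"x": 0,"y": 0,"z": 0.1,"wx": 0,"wy": 0,"wz": 0,"hand": 0.2}
    - {"x": 0,"y": 0,"z": 0.05,"wx": 0,"wy": 0,"wz": 0,"hand": 0.2}
    - {"x": 0,"y": 0,"z": 0,"wx": 0,"wy": 0,"wz": 0,"hand": 0.2}
    - {"x": 0,"y": 0,"z": 0,"wx": 0,"wy": 0,"wz": 0,"hand": -1}
    - {"x": 0,"y": 0,"z": 0,"wx": 0,"wy": 0,"wz": 0,"hand": -1}
    - {"x": 0,"y": 0,"z": 0,"wx": 0,"wy": 0,"wz": 0,"hand": -1}

```text
time: 2.7
tool_pos: [0.4354, -0.1817, 0.0081]
tool_rot: [0.001, 0.996, 0.087, 0.002]
contact_force: [0.3, 0.2, -0.1]
gripper_width: 0.186
grasp_force: 0.0
```

Request:
send_rows:
  rows:
    - {"x": 0,"y": 0,"z": 0,"wx": 0,"wy": 0,"wz": 0,"hand": -1}
    - {"x": 0,"y": 0,"z": 0,"wx": 0,"wy": 0,"wz": 0,"hand": -1}
    - {"x": 0,"y": 0,"z": 0,"wx": 0,"wy": 0,"wz": 0,"hand": -1}
    - {"x": 0,"y": 0,"z": 0,"wx": 0,"wy": 0,"wz": 0,"hand": -1}
    - {"x": 0,"y": 0,"z": -0.1,"wx": 0,"wy": 0,"wz": 0,"hand": -1}
    - {"x": 0,"y": 0,"z": -0.2,"wx": 0,"wy": 0,"wz": 0,"hand": -1}
    - {"x": 0,"y": 0,"z": -0.25,"wx": 0,"wy": 0,"wz": 0,"hand": -1}
    - {"x": 0,"y": 0,"z": -0.25,"wx": 0,"wy": 0,"wz": 0,"hand": -1}
    - {"x": 0,"y": 0,"z": -0.2,"wx": 0,"wy": 0,"wz": 0,"hand": -1}
    - {"x": 0,"y": 0,"z": -0.1,"wx": 0,"wy": 0,"wz": 0,"hand": -1}

```text
time: 3.53
tool_pos: [0.4357, -0.1818, 0.1763]
tool_rot: [0.002, 0.996, 0.087, 0.003]
contact_force: [-0.6, -0.2, 0.8]
gripper_width: 0.003
grasp_force: 0.0
```

Run:
```python
from h import *
go(.664,.152,.011,89.3)
```

```text
t 3.53 pos [ 0.4357 -0.1818  0.1763] yaw 9.99 tilt 0.0074 | wz -1.762 x 2.244 y 1.495 z 1.102 w 0.003 f 0.0
```

The fingers closed fully, so the knife was missed. I'll check where the neck lies and how the knife lies now.

Run:
```python
from h import *
go(.43,-.181,.005,10)
c=calibration("wrist"); im=grab_frame("wrist"); cv2.imwrite("pics/w3.png",im)
h,S,V=cv2.split(cv2.cvtColor(im,cv2.COLOR_BGR2HSV)); m=((S>88)&(V>60)).astype(np.uint8)
n,l,st,ce=cv2.connectedComponentsWithStats(m)
for i in range(1,n):
    if st[i,4]>800:
        p=np.argwhere(l==i)[:,::-1]; w=cast(c,p,.009).astype(np.float32); print(st[i],cv2.minAreaRect(w),w[w[:,0].argmax()],w[w[:,0].argmin()])
K,R,t=c["camera_matrix"],c["R"],c["t"]
for z in(0,.0187): 
    s=manip.state(); M=Ro.from_quat(np.roll(s["tool_rot"],-1)).as_matrix(); q=K@(R@(s["tool_pos"]-M[:,2]*z)+t); print("tcp px",q[:2]/q[2])
print(R,-R.T@t)
```

```text
t 3.53 pos [ 0.4357 -0.1818  0.1763] yaw 9.99 tilt 0.0074 | wz -0.000 x -0.037 y -0.012 z 1.142 w 0.003 f 0.0
[  0   0  38  31 978] ((0.5455048680305481, 0.0644845962524414), (0.03593214973807335, 0.027498945593833923), 89.72019958496094) [0.5591758  0.04836081] [0.531763   0.06607381]
[  170     0   215    84 16285] ((0.5621659159660339, -0.18888932466506958), (0.0772424265742302, 0.21245814859867096), 9.992597579956055) [ 0.61863416 -0.2868053 ] [ 0.5160553  -0.09314112]
[ 238   97   19  125 2055] ((0.43641531467437744, -0.1825851947069168), (0.14018066227436066, 0.021147923544049263), 9.859365463256836) [ 0.5059957  -0.17360547] [ 0.36554956 -0.18416898]
tcp px [246.88023078 218.24414603]
tcp px [246.62069619 231.58478098]
[[ 0.17327635 -0.98485991  0.00512397]
 [-0.94978644 -0.16572468  0.26540731]
 [-0.26053986 -0.05085548 -0.96412276]] [ 0.50295017 -0.17091279  0.34805823]
```

View pics/w3.png

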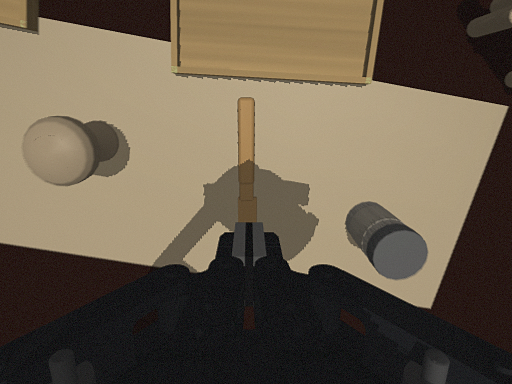

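The knife has not moved and the fingers line up with it. They were only about 4 mm down on its rounded top, so I'll go lower and check the height before closing.

Request:
send_rows:
  rows:
    - {"x": -0.01,"y": 0,"z": 0.1,"wx": 0,"wy": 0,"wz": 0,"hand": 0}
    - {"x": 0,"y": 0,"z": 0.2,"wx": 0,"wy": 0,"wz": 0,"hand": 0}
    - {"x": 0,"y": 0,"z": 0.2,"wx": 0,"wy": 0,"wz": 0,"hand": 0}
    - {"x": 0,"y": 0,"z": 0.2,"wx": 0,"wy": 0,"wz": 0,"hand": 0}
    - {"x": 0,"y": 0,"z": 0.2,"wx": 0,"wy": 0,"wz": 0,"hand": 0}
    - {"x": 0,"y": 0,"z": 0.15,"wx": 0,"wy": 0,"wz": 0,"hand": 0}
    - {"x": 0,"y": 0,"z": 0.05,"wx": 0,"wy": 0,"wz": 0,"hand": 0}
    - {"x": 0,"y": 0,"z": 0.04,"wx": 0,"wy": 0,"wz": 0,"hand": 0}
    - {"x": 0,"y": 0,"z": 0,"wx": 0,"wy": 0,"wz": 0,"hand": 0}
    - {"x": 0,"y": 0,"z": 0,"wx": 0,"wy": 0,"wz": 0,"hand": 0}

```text
time: 4.42
tool_pos: [0.4332, -0.1815, 0.001]
tool_rot: [0.001, 0.996, 0.087, 0.001]
contact_force: [1.2, -1.4, 0.2]
gripper_width: 0.5
grasp_force: 0.0
```

Run:
```python
from h import *
go(.434,-.1805,.002,10)
```

```text
t 4.42 pos [ 0.4332 -0.1815  0.001 ] yaw 9.99 tilt 0.0017 | wz -0.000 x 0.007 y -0.005 z -0.006 w 0.500 f 0.0
```

Request:
send_rows:
  rows:
    - {"x": 0,"y": 0,"z": 0,"wx": 0,"wy": 0,"wz": 0,"hand": -1}
    - {"x": 0,"y": 0,"z": 0,"wx": 0,"wy": 0,"wz": 0,"hand": -1}
    - {"x": 0,"y": 0,"z": 0,"wx": 0,"wy": 0,"wz": 0,"hand": -1}
    - {"x": 0,"y": 0,"z": 0,"wx": 0,"wy": 0,"wz": 0,"hand": -1}
    - {"x": 0,"y": 0,"z": 0,"wx": 0,"wy": 0,"wz": 0,"hand": -1}
    - {"x": 0,"y": 0,"z": 0,"wx": 0,"wy": 0,"wz": 0,"hand": -1}
    - {"x": 0,"y": 0,"z": 0,"wx": 0,"wy": 0,"wz": 0,"hand": -1}
    - {"x": 0,"y": 0,"z": 0,"wx": 0,"wy": 0,"wz": 0,"hand": -1}
    - {"x": 0,"y": 0,"z": 0,"wx": 0,"wy": 0,"wz": 0,"hand": -1}
    - {"x": 0,"y": 0,"z": 0,"wx": 0,"wy": 0,"wz": 0,"hand": -1}

```text
time: 5.25
tool_pos: [0.4323, -0.181, -0.0]
tool_rot: [-0.0, 0.996, 0.087, -0.0]
contact_force: [0.0, -0.0, 0.1]
gripper_width: -0.002
grasp_force: 0.0
```

Request:
send_rows:
  rows:
    - {"x": 0,"y": 0,"z": -0.2,"wx": 0,"wy": 0,"wz": 0,"hand": -1}
    - {"x": 0,"y": 0,"z": -0.2,"wx": 0,"wy": 0,"wz": 0,"hand": -1}
    - {"x": 0,"y": 0,"z": -0.2,"wx": 0,"wy": 0,"wz": 0,"hand": -1}
    - {"x": 0,"y": 0,"z": -0.2,"wx": 0,"wy": 0,"wz": 0,"hand": 0}
    - {"x": 0,"y": 0,"z": -0.2,"wx": 0,"wy": 0,"wz": 0,"hand": 0}
    - {"x": 0,"y": 0,"z": -0.1,"wx": 0,"wy": 0,"wz": 0,"hand": 0}
    - {"x": 0,"y": 0,"z": 0,"wx": 0,"wy": 0,"wz": 0,"hand": 0}
    - {"x": 0,"y": 0,"z": 0,"wx": 0,"wy": 0,"wz": 0,"hand": 0}
    - {"x": 0,"y": 0,"z": 0,"wx": 0,"wy": 0,"wz": 0,"hand": 0}
    - {"x": 0,"y": 0,"z": 0,"wx": 0,"wy": 0,"wz": 0,"hand": 0}

```text
time: 6.08
tool_pos: [0.4312, -0.1803, 0.1627]
tool_rot: [-0.001, 0.996, 0.087, -0.002]
contact_force: [0.4, 0.5, -0.7]
gripper_width: 0.504
grasp_force: 0.0
```

Run:
```python
from h import *
go(.434,-.1805,.002,10)
def knife(name,c,im,z,rect=None):
    h,S,V=cv2.split(cv2.cvtColor(im,cv2.COLOR_BGR2HSV)); m=((S>88)&(V>60)).astype(np.uint8)
    n,l,st,ce=cv2.connectedComponentsWithStats(m)
    for i in range(1,n):
        if 60<st[i,4]<4000:
            p=np.argwhere(l==i)[:,::-1]; w=cast(c,p,z).astype(np.float32)
            if abs(w.mean(0)-[.43,-.18]).max()<.08: print(name,st[i],np.round(sum([list(np.atleast_1d(q)) for q in cv2.minAreaRect(w)],[]),4),w[w[:,0].argmax()],w[w[:,0].argmin()])
c=calibration("wrist"); im=grab_frame("wrist"); knife("w",c,im,.009); 
c=calibration("scene"); im2=grab_frame("scene"); knife("s",c,im2,.009); np.save("s1.npy",im2)
# scene position of nominal origin and crop
K,R,t=c["camera_matrix"],c["R"],c["t"]; q=K@(R@np.array([.43,-.18,.0])+t); u,v=(q[:2]/q[2]).astype(int); print(u,v)
a=cv2.resize(im[60:300,150:370],(440,480)); b=cv2.resize(im2[v-60:v+60,u-45:u+45],(360,480),interpolation=cv2.INTER_CUBIC)
cv2.imwrite("pics/k4.png",np.hstack([a,b]))
```

```text
t 6.08 pos [ 0.4312 -0.1803  0.1627] yaw 9.98 tilt 0.0039 | wz -0.000 x 0.018 y 0.005 z 1.071 w 0.504 f 0.0
w [ 241   91   19  144 2427] [ 0.4286 -0.1842  0.1566  0.0204  9.586 ] [ 0.5063241  -0.17400835] [ 0.35145354 -0.19734803]
s [244 133  32  25 185] [ 0.4288 -0.1784  0.1565  0.0235 11.179 ] [ 0.50554806 -0.1632298 ] [ 0.35170814 -0.19187862]
259 146
```

View pics/k4.png

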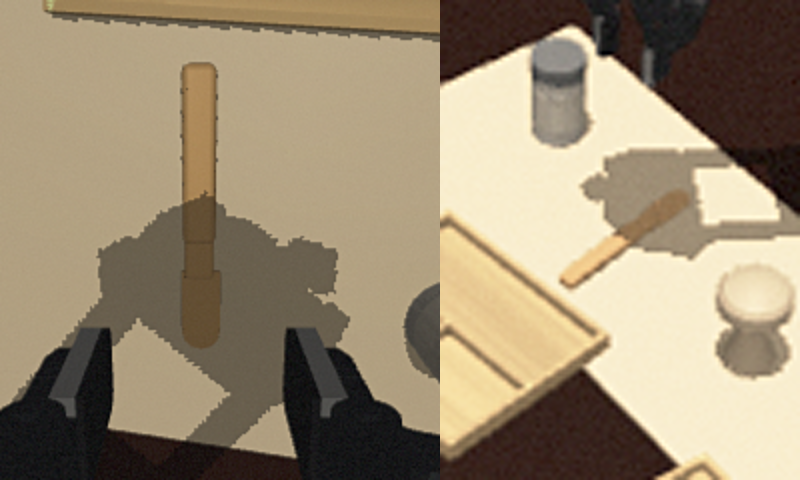

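The knife has not moved at all, so the tips never reached it. I'll check the reported TCP against the scene and top cameras.

Run:
```python
from h import *
s=manip.state(); M=Ro.from_quat(np.roll(s["tool_rot"],-1)).as_matrix(); print(s["joint_pos"],s["tool_pos"])
im2=np.load("s1.npy"); imt=grab_frame("top"); np.save("t1.npy",imt)
for n,im,sc in(("scene",im2,4),("top",imt,4)):
    c=calibration(n); K,R,t=c["camera_matrix"],c["R"],c["t"]
    pj=lambda X:(lambda q:q[:2]/q[2])(K@(R@X+t))
    T=[s["tool_pos"]+M[:,1]*d for d in(-.021,0,.021)]+[s["tool_pos"]*[1,1,0],s["tool_pos"]-M[:,2]*.0727]
    P=np.array([pj(X) for X in T]); u,v=P[1].astype(int); u-=50;v-=60
    cr=cv2.resize(im[v:v+120,u:u+100],None,fx=sc,fy=sc,interpolation=cv2.INTER_CUBIC)
    for p,col in zip(P,[(0,0,255)]*3+[(255,0,0),(0,255,0)]): cv2.drawMarker(cr,tuple(((p-[u,v])*sc).astype(int).tolist()),col,0,14,2)
    cv2.imwrite(f"pics/c_{n}.png",cr)
cv2.imwrite("pics/c5.png",np.hstack([cv2.imread("pics/c_scene.png"),cv2.imread("pics/c_top.png")]))
```

```text
[-5.55421058e-01 -3.09623555e-01  2.00851227e+00  3.19260922e-05
  1.44618678e+00  8.41137925e-01] [ 0.43141087 -0.18039019  0.16299979]
```

View pics/c5.png

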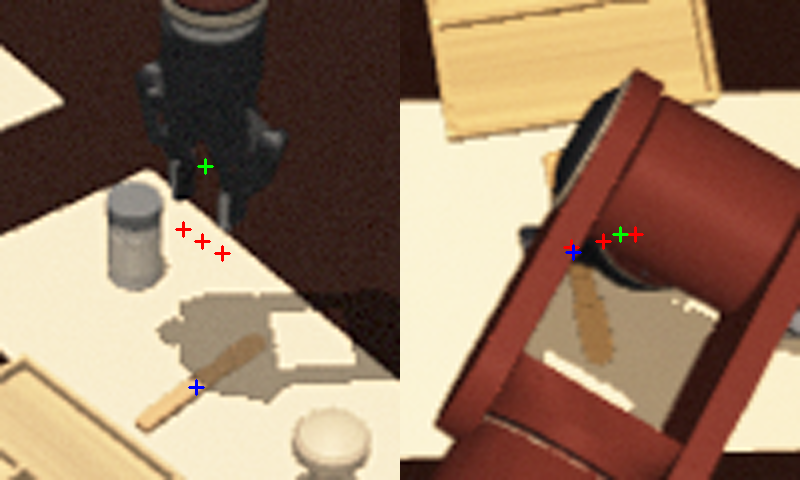

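Run:
```python
from h import *
s=manip.state(); M=Ro.from_quat(np.roll(s["tool_rot"],-1)).as_matrix(); 
c=calibration("scene"); K,R,t=c["camera_matrix"],c["R"],c["t"]
pj=lambda X:(lambda q:q[:2]/q[2])(K@(R@X+t))
o=pj(s["tool_pos"]).astype(int)-[50,60]
for b in(0,.01,.02,.03,.04): print(b,[((pj(s["tool_pos"]+M[:,1]*d-M[:,2]*b)-o)*4).round() for d in(-.021,.021)])
for dx in(-.02,-.01,0.01,.02): print("dx",dx,[((pj(s["tool_pos"]+M[:,1]*d+[dx,0,0])-o)*4).round() for d in(-.021,.021)])
c=calibration("wrist"); K,R,t=c["camera_matrix"],c["R"],c["t"]
print(K)
for b in(0,.01,.02,.03,.04): print(b,[pj(s["tool_pos"]+M[:,1]*d+M[:,0]*e-M[:,2]*b).round() for d in(-.021,.021) for e in(0,.011)])
```

```text
0 [array([222., 253.]), array([183., 229.])]
0.01 [array([222., 243.]), array([183., 219.])]
0.02 [array([223., 233.]), array([184., 209.])]
0.03 [array([223., 223.]), array([184., 199.])]
0.04 [array([224., 213.]), array([184., 189.])]
dx -0.02 [array([242., 243.]), array([203., 220.])]
dx -0.01 [array([232., 248.]), array([193., 224.])]
dx 0.01 [array([212., 258.]), array([173., 234.])]
dx 0.02 [array([202., 263.]), array([163., 239.])]
[[309.32338591   0.         248.63246961]
 [  0.         309.32338591 184.64255486]
 [  0.           0.           1.        ]]
0 [array([210., 218.]), array([210., 201.]), array([281., 218.]), array([282., 201.])]
0.01 [array([208., 225.]), array([207., 207.]), array([283., 225.]), array([283., 207.])]
0.02 [array([206., 233.]), array([205., 213.]), array([285., 233.]), array([285., 213.])]
0.03 [array([203., 241.]), array([202., 221.]), array([287., 241.]), array([288., 221.])]
0.04 [array([200., 251.]), array([199., 229.]), array([290., 251.]), array([290., 229.])]
```

Both views agree: the real fingertips sit about 25–30 mm behind the reported TCP. I'll go lower in guarded steps and watch the contact force.

Request:
send_rows:
  rows:
    - {"x": 0.018,"y": 0.015,"z": 0.2,"wx": 0,"wy": 0,"wz": 0,"hand": -0.2}
    - {"x": 0,"y": 0,"z": 0.2,"wx": 0,"wy": 0,"wz": 0,"hand": -0.2}
    - {"x": 0,"y": 0,"z": 0.2,"wx": 0,"wy": 0,"wz": 0,"hand": -0.2}
    - {"x": 0,"y": 0,"z": 0.2,"wx": 0,"wy": 0,"wz": 0,"hand": -0.2}
    - {"x": 0,"y": 0,"z": 0.2,"wx": 0,"wy": 0,"wz": 0,"hand": -0.2}
    - {"x": 0,"y": 0,"z": 0.1,"wx": 0,"wy": 0,"wz": 0,"hand": -0.2}
    - {"x": 0,"y": 0,"z": 0.05,"wx": 0,"wy": 0,"wz": 0,"hand": -0.2}
    - {"x": 0,"y": 0,"z": 0,"wx": 0,"wy": 0,"wz": 0,"hand": -0.2}
    - {"x": 0,"y": 0,"z": 0.017,"wx": 0,"wy": 0,"wz": 0,"hand": -0.2}
    - {"x": 0,"y": 0,"z": 0,"wx": 0,"wy": 0,"wz": 0,"hand": -0.2}

```text
time: 7.07
tool_pos: [0.4364, -0.1833, -0.009]
tool_rot: [0.001, 0.996, 0.087, 0.001]
contact_force: [-1.0, 0.5, 0.1]
gripper_width: 0.402
grasp_force: 0.0
```

Request:
send_rows:
  rows:
    - {"x": 0,"y": 0,"z": 0,"wx": 0,"wy": 0,"wz": 0,"hand": -0.2}
    - {"x": 0,"y": 0,"z": 0.01,"wx": 0,"wy": 0,"wz": 0,"hand": -0.2}
    - {"x": 0,"y": 0,"z": 0,"wx": 0,"wy": 0,"wz": 0,"hand": -0.2}
    - {"x": 0,"y": 0,"z": 0.01,"wx": 0,"wy": 0,"wz": 0,"hand": -0.2}
    - {"x": 0,"y": 0,"z": 0,"wx": 0,"wy": 0,"wz": 0,"hand": -0.2}
    - {"x": 0,"y": 0,"z": 0,"wx": 0,"wy": 0,"wz": 0,"hand": -0.2}
    - {"x": 0,"y": 0,"z": 0,"wx": 0,"wy": 0,"wz": 0,"hand": -0.2}
    - {"x": 0,"y": 0,"z": 0,"wx": 0,"wy": 0,"wz": 0,"hand": -0.2}
    - {"x": 0,"y": 0,"z": 0,"wx": 0,"wy": 0,"wz": 0,"hand": -0.2}
    - {"x": 0,"y": 0,"z": 0,"wx": 0,"wy": 0,"wz": 0,"hand": -0.2}

```text
time: 7.9
tool_pos: [0.4354, -0.1827, -0.013]
tool_rot: [0.0, 0.996, 0.087, 0.0]
contact_force: [-0.4, -0.2, 0.2]
gripper_width: 0.399
grasp_force: 0.0
```

Run:
```python
from h import *
go(.434,-.1825,-.012,10)
im=grab_frame("scene"); c=calibration("scene")
K,R,t=c["camera_matrix"],c["R"],c["t"]; q=K@(R@np.array([.43,-.18,.0])+t); u,v=(q[:2]/q[2]).astype(int)
b=cv2.resize(im[v-50:v+30,u-50:u+50],(800,600),interpolation=cv2.INTER_CUBIC); cv2.imwrite("pics/s6.png",b)
```

```text
t 7.90 pos [ 0.4354 -0.1827 -0.013 ] yaw 9.98 tilt 0.0001 | wz -0.000 x -0.009 y -0.003 z -0.007 w 0.399 f 0.0
```

View pics/s6.png

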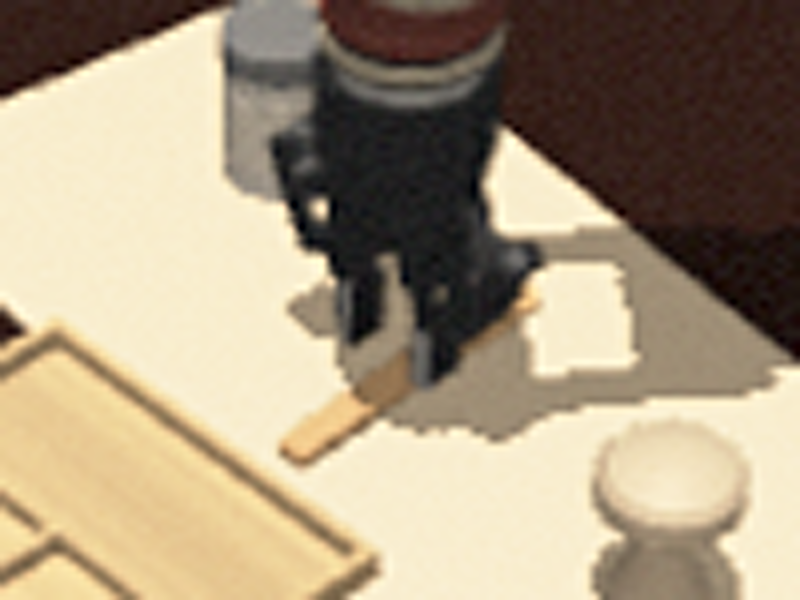

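The tips straddle the knife at crop (360,330) and (430,375), still about 10 mm above the canvas. I'll keep going down.

Request:
send_rows:
  rows:
    - {"x": 0,"y": 0,"z": 0.02,"wx": 0,"wy": 0,"wz": 0,"hand": -0.2}
    - {"x": 0,"y": 0,"z": 0,"wx": 0,"wy": 0,"wz": 0,"hand": -0.2}
    - {"x": 0,"y": 0,"z": 0.02,"wx": 0,"wy": 0,"wz": 0,"hand": -0.2}
    - {"x": 0,"y": 0,"z": 0,"wx": 0,"wy": 0,"wz": 0,"hand": -0.2}
    - {"x": 0,"y": 0,"z": 0,"wx": 0,"wy": 0,"wz": 0,"hand": -0.2}
    - {"x": 0,"y": 0,"z": 0,"wx": 0,"wy": 0,"wz": 0,"hand": -0.2}
    - {"x": 0,"y": 0,"z": 0,"wx": 0,"wy": 0,"wz": 0,"hand": -0.2}
    - {"x": 0,"y": 0,"z": 0,"wx": 0,"wy": 0,"wz": 0,"hand": -0.2}
    - {"x": 0,"y": 0,"z": 0,"wx": 0,"wy": 0,"wz": 0,"hand": -0.2}
    - {"x": 0,"y": 0,"z": 0,"wx": 0,"wy": 0,"wz": 0,"hand": -0.2}

```text
time: 8.78
tool_pos: [0.4355, -0.1827, -0.019]
tool_rot: [0.0, 0.996, 0.087, 0.0]
contact_force: [0.1, -0.7, -0.7]
gripper_width: 0.399
grasp_force: 0.0
```

Request:
send_rows:
  rows:
    - {"x": 0,"y": 0,"z": 0,"wx": 0,"wy": 0,"wz": 0,"hand": -1}
    - {"x": 0,"y": 0,"z": 0,"wx": 0,"wy": 0,"wz": 0,"hand": -1}
    - {"x": 0,"y": 0,"z": 0,"wx": 0,"wy": 0,"wz": 0,"hand": -1}
    - {"x": 0,"y": 0,"z": 0,"wx": 0,"wy": 0,"wz": 0,"hand": -1}
    - {"x": 0,"y": 0,"z": 0,"wx": 0,"wy": 0,"wz": 0,"hand": -1}
    - {"x": 0,"y": 0,"z": 0,"wx": 0,"wy": 0,"wz": 0,"hand": -1}
    - {"x": 0,"y": 0,"z": 0,"wx": 0,"wy": 0,"wz": 0,"hand": -1}
    - {"x": 0,"y": 0,"z": 0,"wx": 0,"wy": 0,"wz": 0,"hand": -1}
    - {"x": 0,"y": 0,"z": 0,"wx": 0,"wy": 0,"wz": 0,"hand": -1}
    - {"x": 0,"y": 0,"z": 0,"wx": 0,"wy": 0,"wz": 0,"hand": -1}

```text
time: 9.62
tool_pos: [0.4356, -0.1828, -0.0187]
tool_rot: [0.0, 0.996, 0.087, 0.0]
contact_force: [-1.4, 1.2, 6.0]
gripper_width: 0.171
grasp_force: 59.1
```

Request:
send_rows:
  rows:
    - {"x": 0,"y": 0,"z": -0.05,"wx": 0,"wy": 0,"wz": 0,"hand": -1}
    - {"x": 0,"y": 0,"z": -0.15,"wx": 0,"wy": 0,"wz": 0,"hand": -1}
    - {"x": 0,"y": 0,"z": -0.2,"wx": 0,"wy": 0,"wz": 0,"hand": -1}
    - {"x": 0,"y": 0,"z": -0.2,"wx": 0,"wy": 0,"wz": 0,"hand": -1}
    - {"x": 0,"y": 0,"z": -0.2,"wx": 0,"wy": 0,"wz": 0,"hand": -1}
    - {"x": 0,"y": 0,"z": -0.2,"wx": 0,"wy": 0,"wz": 0,"hand": -1}
    - {"x": 0,"y": 0,"z": -0.15,"wx": 0,"wy": 0,"wz": 0,"hand": -1}
    - {"x": 0,"y": 0,"z": -0.1,"wx": 0,"wy": 0,"wz": 0,"hand": -1}
    - {"x": 0,"y": 0,"z": 0,"wx": 0,"wy": 0,"wz": 0,"hand": -1}
    - {"x": 0,"y": 0,"z": 0,"wx": 0,"wy": 0,"wz": 0,"hand": -1}

```text
time: 10.45
tool_pos: [0.4357, -0.1829, 0.1688]
tool_rot: [0.0, 0.996, 0.087, 0.001]
contact_force: [0.4, -0.4, -1.1]
gripper_width: 0.17
grasp_force: 58.6
```

Run:
```python
from h import *
go(.664,.146,-.0115,89.3)
```

```text
t 10.45 pos [ 0.4357 -0.1829  0.1688] yaw 9.98 tilt 0.0017 | wz -1.763 x 2.211 y 1.495 z 1.202 w 0.170 f 58.6
```

Request:
send_rows:
  rows:
    - {"x": 0,"y": 0,"z": 0,"wx": 0,"wy": 0,"wz": -0.147,"hand": -1}
    - {"x": 0,"y": 0,"z": 0,"wx": 0,"wy": 0,"wz": -0.147,"hand": -1}
    - {"x": 0,"y": 0,"z": 0,"wx": 0,"wy": 0,"wz": -0.147,"hand": -1}
    - {"x": 0,"y": 0,"z": 0,"wx": 0,"wy": 0,"wz": -0.147,"hand": -1}
    - {"x": 0,"y": 0,"z": 0,"wx": 0,"wy": 0,"wz": -0.147,"hand": -1}
    - {"x": 0,"y": 0,"z": 0,"wx": 0,"wy": 0,"wz": -0.147,"hand": -1}
    - {"x": 0,"y": 0,"z": 0,"wx": 0,"wy": 0,"wz": -0.147,"hand": -1}
    - {"x": 0,"y": 0,"z": 0,"wx": 0,"wy": 0,"wz": -0.147,"hand": -1}
    - {"x": 0,"y": 0,"z": 0,"wx": 0,"wy": 0,"wz": -0.147,"hand": -1}
    - {"x": 0,"y": 0,"z": 0,"wx": 0,"wy": 0,"wz": -0.147,"hand": -1}

```text
time: 11.28
tool_pos: [0.4341, -0.1819, 0.1655]
tool_rot: [-0.002, 0.786, 0.619, -0.001]
contact_force: [0.3, -0.3, 0.3]
gripper_width: 0.166
grasp_force: 58.7
```

Request:
send_rows:
  rows:
    - {"x": 0,"y": 0,"z": 0,"wx": 0,"wy": 0,"wz": -0.147,"hand": -1}
    - {"x": 0,"y": 0,"z": 0,"wx": 0,"wy": 0,"wz": -0.146,"hand": -1}
    - {"x": 0.2,"y": 0.13,"z": 0,"wx": 0,"wy": 0,"wz": 0,"hand": -1}
    - {"x": 0.2,"y": 0.13,"z": 0,"wx": 0,"wy": 0,"wz": 0,"hand": -1}
    - {"x": 0.2,"y": 0.13,"z": 0,"wx": 0,"wy": 0,"wz": 0,"hand": -1}
    - {"x": 0.2,"y": 0.13,"z": 0,"wx": 0,"wy": 0,"wz": 0,"hand": -1}
    - {"x": 0.2,"y": 0.13,"z": 0,"wx": 0,"wy": 0,"wz": 0,"hand": -1}
    - {"x": 0.2,"y": 0.13,"z": 0,"wx": 0,"wy": 0,"wz": 0,"hand": -1}
    - {"x": 0.2,"y": 0.13,"z": 0,"wx": 0,"wy": 0,"wz": 0,"hand": -1}
    - {"x": 0.2,"y": 0.13,"z": 0,"wx": 0,"wy": 0,"wz": 0,"hand": -1}

```text
time: 12.12
tool_pos: [0.5934, 0.0572, 0.1652]
tool_rot: [-0.002, 0.711, 0.703, -0.002]
contact_force: [0.0, -0.6, 0.1]
gripper_width: 0.167
grasp_force: 58.7
```

Request:
send_rows:
  rows:
    - {"x": 0.175,"y": 0.114,"z": 0,"wx": 0,"wy": 0,"wz": 0,"hand": -1}
    - {"x": 0.175,"y": 0.114,"z": 0,"wx": 0,"wy": 0,"wz": 0,"hand": -1}
    - {"x": 0.174,"y": 0.114,"z": 0,"wx": 0,"wy": 0,"wz": 0,"hand": -1}
    - {"x": 0.174,"y": 0.113,"z": 0,"wx": 0,"wy": 0,"wz": 0,"hand": -1}
    - {"x": 0,"y": 0,"z": 0.2,"wx": 0,"wy": 0,"wz": 0,"hand": -1}
    - {"x": 0,"y": 0,"z": 0.2,"wx": 0,"wy": 0,"wz": 0,"hand": -1}
    - {"x": 0,"y": 0,"z": 0.2,"wx": 0,"wy": 0,"wz": 0,"hand": -1}
    - {"x": 0,"y": 0,"z": 0.1,"wx": 0,"wy": 0,"wz": 0,"hand": -1}
    - {"x": 0,"y": 0,"z": 0,"wx": 0,"wy": 0,"wz": 0,"hand": -1}
    - {"x": 0,"y": 0,"z": 0,"wx": 0,"wy": 0,"wz": 0,"hand": -1}

```text
time: 12.95
tool_pos: [0.6623, 0.159, 0.0613]
tool_rot: [-0.001, 0.711, 0.703, -0.002]
contact_force: [-0.4, 0.2, 0.0]
gripper_width: 0.171
grasp_force: 58.7
```

Run:
```python
from h import *
go(.664,.159,-.011,89.3)
im=grab_frame("wrist"); cv2.imwrite("pics/w7.png",im)
```

```text
t 12.95 pos [0.6623 0.159  0.0613] yaw 89.31 tilt 0.0040 | wz 0.000 x 0.000 y 0.012 z 0.482 w 0.171 f 58.7
```

View pics/w7.png

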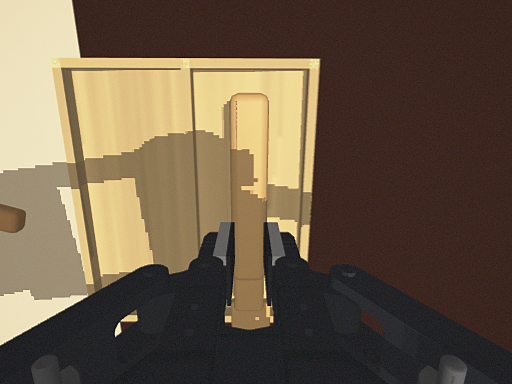

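The knife is held straight and level over the far bay of tray_two; its handle end is at (250,97) and the bay runs from about column 192 to 310. I'll set it down.

Request:
send_rows:
  rows:
    - {"x": 0,"y": 0.005,"z": 0.15,"wx": 0,"wy": 0,"wz": 0,"hand": -1}
    - {"x": 0,"y": 0,"z": 0.12,"wx": 0,"wy": 0,"wz": 0,"hand": -1}
    - {"x": 0,"y": 0,"z": 0.08,"wx": 0,"wy": 0,"wz": 0,"hand": -1}
    - {"x": 0,"y": 0,"z": 0.06,"wx": 0,"wy": 0,"wz": 0,"hand": -1}
    - {"x": 0,"y": 0,"z": 0.03,"wx": 0,"wy": 0,"wz": 0,"hand": -1}
    - {"x": 0,"y": 0,"z": 0.03,"wx": 0,"wy": 0,"wz": 0,"hand": -1}
    - {"x": 0,"y": 0,"z": 0,"wx": 0,"wy": 0,"wz": 0,"hand": -1}
    - {"x": 0,"y": 0,"z": 0,"wx": 0,"wy": 0,"wz": 0,"hand": -1}
    - {"x": 0,"y": 0,"z": 0,"wx": 0,"wy": 0,"wz": 0,"hand": -1}
    - {"x": 0,"y": 0,"z": 0,"wx": 0,"wy": 0,"wz": 0,"hand": -1}

```text
time: 13.83
tool_pos: [0.6652, 0.1594, -0.0061]
tool_rot: [0.0, 0.711, 0.703, 0.001]
contact_force: [0.0, -0.1, -0.6]
gripper_width: 0.167
grasp_force: 58.7
```

Request:
send_rows:
  rows:
    - {"x": 0,"y": 0,"z": 0.015,"wx": 0,"wy": 0,"wz": 0,"hand": -1}
    - {"x": 0,"y": 0,"z": 0.015,"wx": 0,"wy": 0,"wz": 0,"hand": -1}
    - {"x": 0,"y": 0,"z": 0,"wx": 0,"wy": 0,"wz": 0,"hand": -1}
    - {"x": 0,"y": 0,"z": 0,"wx": 0,"wy": 0,"wz": 0,"hand": -1}
    - {"x": 0,"y": 0,"z": 0,"wx": 0,"wy": 0,"wz": 0,"hand": -0.3}
    - {"x": 0,"y": 0,"z": 0,"wx": 0,"wy": 0,"wz": 0,"hand": -0.3}
    - {"x": 0,"y": 0,"z": 0,"wx": 0,"wy": 0,"wz": 0,"hand": -0.3}
    - {"x": 0,"y": 0,"z": 0,"wx": 0,"wy": 0,"wz": 0,"hand": -0.3}
    - {"x": 0,"y": 0,"z": 0,"wx": 0,"wy": 0,"wz": 0,"hand": -0.3}
    - {"x": 0,"y": 0,"z": 0,"wx": 0,"wy": 0,"wz": 0,"hand": -0.3}

```text
time: 14.67
tool_pos: [0.6645, 0.1593, -0.0115]
tool_rot: [0.0, 0.711, 0.703, 0.0]
contact_force: [-0.3, 0.1, 0.8]
gripper_width: 0.355
grasp_force: 0.0
```

Request:
send_rows:
  rows:
    - {"x": 0,"y": 0,"z": -0.1,"wx": 0,"wy": 0,"wz": 0,"hand": -0.3}
    - {"x": 0,"y": 0,"z": -0.2,"wx": 0,"wy": 0,"wz": 0,"hand": -0.3}
    - {"x": 0,"y": 0,"z": -0.2,"wx": 0,"wy": 0,"wz": 0,"hand": -0.3}
    - {"x": 0,"y": 0,"z": -0.2,"wx": 0,"wy": 0,"wz": 0,"hand": -0.3}
    - {"x": 0,"y": 0,"z": -0.2,"wx": 0,"wy": 0,"wz": 0,"hand": -0.2}
    - {"x": 0,"y": 0,"z": -0.2,"wx": 0,"wy": 0,"wz": 0,"hand": -0.2}
    - {"x": 0,"y": 0,"z": -0.1,"wx": 0,"wy": 0,"wz": 0.15,"hand": -0.2}
    - {"x": 0,"y": 0,"z": 0,"wx": 0,"wy": 0,"wz": 0.15,"hand": -0.2}
    - {"x": 0,"y": 0,"z": 0,"wx": 0,"wy": 0,"wz": 0.15,"hand": -0.2}
    - {"x": 0,"y": 0,"z": 0,"wx": 0,"wy": 0,"wz": 0.15,"hand": -0.2}

```text
time: 15.5
tool_pos: [0.6649, 0.1593, 0.1709]
tool_rot: [0.001, 0.857, 0.515, 0.001]
contact_force: [0.3, -0.1, 0.1]
gripper_width: 0.402
grasp_force: 0.0
```

Run:
```python
from h import *
go(.4133,.1562,.10,-16.5)
```

```text
t 15.50 pos [0.6649 0.1593 0.1709] yaw 61.99 tilt 0.0026 | wz 1.744 x -1.603 y 0.497 z 0.472 w 0.402 f 0.0
```

Request:
send_rows:
  rows:
    - {"x": 0,"y": 0,"z": 0,"wx": 0,"wy": 0,"wz": 0.15,"hand": -0.2}
    - {"x": 0,"y": 0,"z": 0,"wx": 0,"wy": 0,"wz": 0.15,"hand": -0.2}
    - {"x": 0,"y": 0,"z": 0,"wx": 0,"wy": 0,"wz": 0.15,"hand": -0.2}
    - {"x": 0,"y": 0,"z": 0,"wx": 0,"wy": 0,"wz": 0.15,"hand": -0.2}
    - {"x": 0,"y": 0,"z": 0,"wx": 0,"wy": 0,"wz": 0.15,"hand": -0.2}
    - {"x": 0,"y": 0,"z": 0,"wx": 0,"wy": 0,"wz": 0.15,"hand": -0.2}
    - {"x": 0,"y": 0,"z": 0,"wx": 0,"wy": 0,"wz": 0.15,"hand": -0.2}
    - {"x": 0,"y": 0,"z": 0,"wx": 0,"wy": 0,"wz": 0.15,"hand": -0.2}
    - {"x": 0,"y": 0,"z": 0,"wx": 0,"wy": 0,"wz": 0.15,"hand": -0.2}
    - {"x": 0,"y": 0,"z": 0,"wx": 0,"wy": 0,"wz": 0.15,"hand": -0.2}

```text
time: 16.33
tool_pos: [0.6646, 0.1593, 0.1699]
tool_rot: [-0.0, 0.999, -0.048, 0.001]
contact_force: [0.2, -0.3, -0.0]
gripper_width: 0.403
grasp_force: 0.0
```

Request:
send_rows:
  rows:
    - {"x": 0,"y": 0,"z": 0,"wx": 0,"wy": 0,"wz": 0.15,"hand": -0.2}
    - {"x": 0,"y": 0,"z": 0,"wx": 0,"wy": 0,"wz": 0.094,"hand": -0.2}
    - {"x": -0.2,"y": 0.062,"z": 0,"wx": 0,"wy": 0,"wz": 0,"hand": -0.2}
    - {"x": -0.2,"y": 0.062,"z": 0,"wx": 0,"wy": 0,"wz": 0,"hand": -0.2}
    - {"x": -0.2,"y": 0.062,"z": 0,"wx": 0,"wy": 0,"wz": 0,"hand": -0.2}
    - {"x": -0.2,"y": 0.062,"z": 0,"wx": 0,"wy": 0,"wz": 0,"hand": -0.2}
    - {"x": -0.2,"y": 0.062,"z": 0,"wx": 0,"wy": 0,"wz": 0,"hand": -0.2}
    - {"x": -0.2,"y": 0.062,"z": 0,"wx": 0,"wy": 0,"wz": 0,"hand": -0.2}
    - {"x": -0.2,"y": 0.062,"z": 0,"wx": 0,"wy": 0,"wz": 0,"hand": -0.2}
    - {"x": -0.2,"y": 0.062,"z": 0,"wx": 0,"wy": 0,"wz": 0,"hand": -0.2}

```text
time: 17.17
tool_pos: [0.4119, 0.1546, 0.1695]
tool_rot: [-0.0, 0.99, -0.141, 0.001]
contact_force: [0.5, -0.3, 0.8]
gripper_width: 0.4
grasp_force: 0.0
```

Run:
```python
from h import *
go(.4133,.1562,-.0175,-16.5)
c=calibration("wrist"); im=grab_frame("wrist")
h,S,V=cv2.split(cv2.cvtColor(im,cv2.COLOR_BGR2HSV)); m=((S>88)&(V>60)).astype(np.uint8)
n,l,st,ce=cv2.connectedComponentsWithStats(m)
for i in range(1,n):
    if 300<st[i,4]<6000:
        p=np.argwhere(l==i)[:,::-1]; w=cast(c,p,.012).astype(np.float32); print(st[i],np.round(sum([list(np.atleast_1d(q)) for q in cv2.minAreaRect(w)],[]),4))
```

```text
t 17.17 pos [0.4119 0.1546 0.1695] yaw -16.17 tilt 0.0013 | wz 0.007 x 0.006 y -0.013 z 1.246 w 0.400 f 0.0
[ 240   97   18   88 1433] [4.35100e-01 1.46900e-01 1.75000e-02 9.24000e-02 7.33912e+01]
[  41  203   57   53 2196] [0.3961 0.3738 0.0606 0.0652 2.2556]
```

Request:
send_rows:
  rows:
    - {"x": 0,"y": 0,"z": 0.2,"wx": 0,"wy": 0,"wz": 0.007,"hand": -0.2}
    - {"x": 0,"y": 0,"z": 0.2,"wx": 0,"wy": 0,"wz": 0,"hand": -0.2}
    - {"x": 0,"y": 0,"z": 0.2,"wx": 0,"wy": 0,"wz": 0,"hand": -0.2}
    - {"x": 0,"y": 0,"z": 0.2,"wx": 0,"wy": 0,"wz": 0,"hand": -0.2}
    - {"x": 0,"y": 0,"z": 0.2,"wx": 0,"wy": 0,"wz": 0,"hand": -0.2}
    - {"x": 0,"y": 0,"z": 0.13,"wx": 0,"wy": 0,"wz": 0,"hand": -0.2}
    - {"x": 0,"y": 0,"z": 0.08,"wx": 0,"wy": 0,"wz": 0,"hand": -0.2}
    - {"x": 0,"y": 0,"z": 0.025,"wx": 0,"wy": 0,"wz": 0,"hand": -0.2}
    - {"x": 0,"y": 0,"z": 0,"wx": 0,"wy": 0,"wz": 0,"hand": -0.2}
    - {"x": 0,"y": 0,"z": 0,"wx": 0,"wy": 0,"wz": 0,"hand": -0.2}

```text
time: 18.05
tool_pos: [0.4144, 0.1548, -0.0155]
tool_rot: [-0.0, 0.99, -0.143, 0.001]
contact_force: [0.2, -0.0, -0.1]
gripper_width: 0.404
grasp_force: 0.0
```

Request:
send_rows:
  rows:
    - {"x": 0,"y": 0,"z": 0,"wx": 0,"wy": 0,"wz": 0,"hand": -1}
    - {"x": 0,"y": 0,"z": 0,"wx": 0,"wy": 0,"wz": 0,"hand": -1}
    - {"x": 0,"y": 0,"z": 0,"wx": 0,"wy": 0,"wz": 0,"hand": -1}
    - {"x": 0,"y": 0,"z": 0,"wx": 0,"wy": 0,"wz": 0,"hand": -1}
    - {"x": 0,"y": 0,"z": 0,"wx": 0,"wy": 0,"wz": 0,"hand": -1}
    - {"x": 0,"y": 0,"z": 0,"wx": 0,"wy": 0,"wz": 0,"hand": -1}
    - {"x": 0,"y": 0,"z": 0,"wx": 0,"wy": 0,"wz": 0,"hand": -1}
    - {"x": 0,"y": 0,"z": 0,"wx": 0,"wy": 0,"wz": 0,"hand": -1}
    - {"x": 0,"y": 0,"z": 0,"wx": 0,"wy": 0,"wz": 0,"hand": -1}
    - {"x": 0,"y": 0,"z": 0,"wx": 0,"wy": 0,"wz": 0,"hand": -1}

```text
time: 18.88
tool_pos: [0.4151, 0.1549, -0.0148]
tool_rot: [-0.001, 0.99, -0.143, 0.002]
contact_force: [-1.5, -0.6, 6.5]
gripper_width: 0.002
grasp_force: 3.4
```

Request:
send_rows:
  rows:
    - {"x": 0,"y": 0,"z": -0.05,"wx": 0,"wy": 0,"wz": 0,"hand": -1}
    - {"x": 0,"y": 0,"z": -0.15,"wx": 0,"wy": 0,"wz": 0,"hand": -1}
    - {"x": 0,"y": 0,"z": -0.2,"wx": 0,"wy": 0,"wz": 0,"hand": -1}
    - {"x": 0,"y": 0,"z": -0.2,"wx": 0,"wy": 0,"wz": 0,"hand": -1}
    - {"x": 0,"y": 0,"z": -0.2,"wx": 0,"wy": 0,"wz": 0,"hand": -1}
    - {"x": 0,"y": 0,"z": -0.2,"wx": 0,"wy": 0,"wz": 0,"hand": -1}
    - {"x": 0,"y": 0,"z": -0.15,"wx": 0,"wy": 0,"wz": 0,"hand": -1}
    - {"x": 0,"y": 0,"z": -0.1,"wx": 0,"wy": 0,"wz": 0,"hand": -1}
    - {"x": 0,"y": 0,"z": 0,"wx": 0,"wy": 0,"wz": -0.15,"hand": -1}
    - {"x": 0,"y": 0,"z": 0,"wx": 0,"wy": 0,"wz": -0.15,"hand": -1}

```text
time: 19.72
tool_pos: [0.4141, 0.1548, 0.1731]
tool_rot: [-0.0, 1.0, -0.023, 0.002]
contact_force: [0.2, 0.9, -0.0]
gripper_width: -0.003
grasp_force: 0.0
```

Run:
```python
from h import *
a=np.radians(6); cx,cy=.615,-.180
f=lambda x,y:(cx+x*np.cos(a)-y*np.sin(a),cy+x*np.sin(a)+y*np.cos(a))
print("long",f(-.042,0),"sm+",f(.042,.049),"sm-",f(.042,-.049))
go(*f(-.042,0.0),.169,96)
```

```text
long (np.float64(0.5732300803945325), np.float64(-0.18439019545724145)) sm+ (np.float64(0.6516480249053525), np.float64(-0.12687823166971315)) sm- (np.float64(0.6618918143055825), np.float64(-0.22434137741580393))
t 19.72 pos [0.4141 0.1548 0.1731] yaw -2.65 tilt 0.0039 | wz -2.192 x -2.360 y 0.819 z 0.027 w -0.003 f 0.0
```

Only the top of the brush was caught and it slipped out, so the tip offset is nearer 25 mm. I'll re-measure the brush and go lower.

Request:
send_rows:
  rows:
    - {"x": 0,"y": 0,"z": 0,"wx": 0,"wy": 0,"wz": 0.15,"hand": -0.2}
    - {"x": 0,"y": 0,"z": 0,"wx": 0,"wy": 0,"wz": 0.15,"hand": -0.2}
    - {"x": 0,"y": 0,"z": 0,"wx": 0,"wy": 0,"wz": 0,"hand": -0.2}
    - {"x": 0,"y": 0,"z": 0,"wx": 0,"wy": 0,"wz": 0,"hand": -0.2}
    - {"x": 0,"y": 0,"z": 0,"wx": 0,"wy": 0,"wz": 0,"hand": -0.2}
    - {"x": 0,"y": 0,"z": 0,"wx": 0,"wy": 0,"wz": 0,"hand": -0.2}
    - {"x": 0,"y": 0,"z": 0,"wx": 0,"wy": 0,"wz": 0,"hand": -0.2}
    - {"x": 0,"y": 0,"z": 0,"wx": 0,"wy": 0,"wz": 0,"hand": -0.2}
    - {"x": 0,"y": 0,"z": 0,"wx": 0,"wy": 0,"wz": 0,"hand": -0.2}
    - {"x": 0,"y": 0,"z": 0,"wx": 0,"wy": 0,"wz": 0,"hand": -0.2}

```text
time: 20.55
tool_pos: [0.4133, 0.1546, 0.1707]
tool_rot: [0.0, 0.99, -0.143, -0.0]
contact_force: [0.4, -0.8, 0.4]
gripper_width: 0.396
grasp_force: 0.0
```

```bash
cat >> h.py <<'E'
def wood(z,lo=300,hi=6000):
    c=calibration("wrist"); im=grab_frame("wrist")
    h,S,V=cv2.split(cv2.cvtColor(im,cv2.COLOR_BGR2HSV)); m=((S>88)&(V>60)).astype(np.uint8)
    n,l,st,ce=cv2.connectedComponentsWithStats(m)
    for i in range(1,n):
        if lo<st[i,4]<hi:
            p=np.argwhere(l==i)[:,::-1]; w=cast(c,p,z).astype(np.float32); print(st[i],np.round(sum([list(np.atleast_1d(q)) for q in cv2.minAreaRect(w)],[]),4))
    return im
E
python3 - <<'E'
from h import *
wood(.012); go(.411,.154,-.02,-16.5)
E
```

```text
[ 240   95   18   88 1480] [4.38100e-01 1.46300e-01 1.76000e-02 9.25000e-02 7.32071e+01]
[  41  200   57   53 2189] [ 0.4     0.3728  0.0638  0.064  56.7584]
t 20.60 pos [0.4133 0.1546 0.1707] yaw -16.46 tilt 0.0001 | wz 0.001 x -0.013 y 0.008 z 1.271 w 0.399 f 0.0
```

Request:
send_rows:
  rows:
    - {"x": 0,"y": 0,"z": 0.2,"wx": 0,"wy": 0,"wz": 0,"hand": -0.2}
    - {"x": 0,"y": 0,"z": 0.2,"wx": 0,"wy": 0,"wz": 0,"hand": -0.2}
    - {"x": 0,"y": 0,"z": 0.2,"wx": 0,"wy": 0,"wz": 0,"hand": -0.2}
    - {"x": 0,"y": 0,"z": 0.2,"wx": 0,"wy": 0,"wz": 0,"hand": -0.2}
    - {"x": 0,"y": 0,"z": 0.2,"wx": 0,"wy": 0,"wz": 0,"hand": -0.2}
    - {"x": 0,"y": 0,"z": 0.15,"wx": 0,"wy": 0,"wz": 0,"hand": -0.2}
    - {"x": 0,"y": 0,"z": 0.08,"wx": 0,"wy": 0,"wz": 0,"hand": -0.2}
    - {"x": 0,"y": 0,"z": 0.04,"wx": 0,"wy": 0,"wz": 0,"hand": -0.2}
    - {"x": 0,"y": 0,"z": 0,"wx": 0,"wy": 0,"wz": 0,"hand": -0.2}
    - {"x": 0,"y": 0,"z": 0,"wx": 0,"wy": 0,"wz": 0,"hand": -0.2}

```text
time: 21.43
tool_pos: [0.4138, 0.1547, -0.0193]
tool_rot: [-0.0, 0.99, -0.143, 0.0]
contact_force: [-0.1, -0.0, 1.3]
gripper_width: 0.398
grasp_force: 0.0
```

Request:
send_rows:
  rows:
    - {"x": 0,"y": 0,"z": 0.01,"wx": 0,"wy": 0,"wz": 0,"hand": -0.2}
    - {"x": 0,"y": 0,"z": 0,"wx": 0,"wy": 0,"wz": 0,"hand": -0.2}
    - {"x": 0,"y": 0,"z": 0.01,"wx": 0,"wy": 0,"wz": 0,"hand": -0.2}
    - {"x": 0,"y": 0,"z": 0,"wx": 0,"wy": 0,"wz": 0,"hand": -0.2}
    - {"x": 0,"y": 0,"z": 0,"wx": 0,"wy": 0,"wz": 0,"hand": -0.2}
    - {"x": 0,"y": 0,"z": 0,"wx": 0,"wy": 0,"wz": 0,"hand": -0.2}
    - {"x": 0,"y": 0,"z": 0,"wx": 0,"wy": 0,"wz": 0,"hand": -0.2}
    - {"x": 0,"y": 0,"z": 0,"wx": 0,"wy": 0,"wz": 0,"hand": -0.2}
    - {"x": 0,"y": 0,"z": 0,"wx": 0,"wy": 0,"wz": 0,"hand": -0.2}
    - {"x": 0,"y": 0,"z": 0,"wx": 0,"wy": 0,"wz": 0,"hand": -0.2}

```text
time: 22.27
tool_pos: [0.4133, 0.1546, -0.0228]
tool_rot: [0.0, 0.99, -0.143, -0.0]
contact_force: [0.4, 0.1, -0.7]
gripper_width: 0.401
grasp_force: 0.0
```

Request:
send_rows:
  rows:
    - {"x": 0,"y": 0,"z": 0,"wx": 0,"wy": 0,"wz": 0,"hand": -1}
    - {"x": 0,"y": 0,"z": 0,"wx": 0,"wy": 0,"wz": 0,"hand": -1}
    - {"x": 0,"y": 0,"z": 0,"wx": 0,"wy": 0,"wz": 0,"hand": -1}
    - {"x": 0,"y": 0,"z": 0,"wx": 0,"wy": 0,"wz": 0,"hand": -1}
    - {"x": 0,"y": 0,"z": 0,"wx": 0,"wy": 0,"wz": 0,"hand": -1}
    - {"x": 0,"y": 0,"z": 0,"wx": 0,"wy": 0,"wz": 0,"hand": -1}
    - {"x": 0,"y": 0,"z": 0,"wx": 0,"wy": 0,"wz": 0,"hand": -1}
    - {"x": 0,"y": 0,"z": 0,"wx": 0,"wy": 0,"wz": 0,"hand": -1}
    - {"x": 0,"y": 0,"z": 0,"wx": 0,"wy": 0,"wz": 0,"hand": -1}
    - {"x": 0,"y": 0,"z": 0,"wx": 0,"wy": 0,"wz": 0,"hand": -1}

```text
time: 23.1
tool_pos: [0.4136, 0.1547, -0.0225]
tool_rot: [-0.0, 0.99, -0.143, 0.0]
contact_force: [0.3, -0.6, 4.2]
gripper_width: 0.188
grasp_force: 60.7
```

Request:
send_rows:
  rows:
    - {"x": 0,"y": 0,"z": -0.05,"wx": 0,"wy": 0,"wz": 0,"hand": -1}
    - {"x": 0,"y": 0,"z": -0.15,"wx": 0,"wy": 0,"wz": 0,"hand": -1}
    - {"x": 0,"y": 0,"z": -0.2,"wx": 0,"wy": 0,"wz": 0,"hand": -1}
    - {"x": 0,"y": 0,"z": -0.2,"wx": 0,"wy": 0,"wz": 0,"hand": -1}
    - {"x": 0,"y": 0,"z": -0.2,"wx": 0,"wy": 0,"wz": 0,"hand": -1}
    - {"x": 0,"y": 0,"z": -0.2,"wx": 0,"wy": 0,"wz": 0,"hand": -1}
    - {"x": 0,"y": 0,"z": -0.15,"wx": 0,"wy": 0,"wz": 0,"hand": -1}
    - {"x": 0,"y": 0,"z": -0.1,"wx": 0,"wy": 0,"wz": 0,"hand": -1}
    - {"x": 0,"y": 0,"z": 0,"wx": 0,"wy": 0,"wz": 0,"hand": -1}
    - {"x": 0,"y": 0,"z": 0,"wx": 0,"wy": 0,"wz": 0,"hand": -1}

```text
time: 23.93
tool_pos: [0.4133, 0.1546, 0.165]
tool_rot: [-0.0, 0.99, -0.143, 0.001]
contact_force: [-0.7, -0.4, -0.5]
gripper_width: 0.186
grasp_force: 60.2
```

Run:
```python
from h import *
go(.573,-.1845,.06,96)
```

```text
t 23.93 pos [0.4133 0.1546 0.165 ] yaw -16.48 tilt 0.0011 | wz -2.499 x -2.360 y 0.822 z 0.700 w 0.186 f 60.2
```

Request:
send_rows:
  rows:
    - {"x": 0,"y": 0,"z": 0,"wx": 0,"wy": 0,"wz": -0.147,"hand": -1}
    - {"x": 0,"y": 0,"z": 0,"wx": 0,"wy": 0,"wz": -0.147,"hand": -1}
    - {"x": 0,"y": 0,"z": 0,"wx": 0,"wy": 0,"wz": -0.147,"hand": -1}
    - {"x": 0,"y": 0,"z": 0,"wx": 0,"wy": 0,"wz": -0.147,"hand": -1}
    - {"x": 0,"y": 0,"z": 0,"wx": 0,"wy": 0,"wz": -0.147,"hand": -1}
    - {"x": 0,"y": 0,"z": 0,"wx": 0,"wy": 0,"wz": -0.147,"hand": -1}
    - {"x": 0,"y": 0,"z": 0,"wx": 0,"wy": 0,"wz": -0.147,"hand": -1}
    - {"x": 0,"y": 0,"z": 0,"wx": 0,"wy": 0,"wz": -0.147,"hand": -1}
    - {"x": 0,"y": 0,"z": 0,"wx": 0,"wy": 0,"wz": -0.147,"hand": -1}
    - {"x": 0,"y": 0,"z": 0,"wx": 0,"wy": 0,"wz": -0.147,"hand": -1}

```text
time: 24.77
tool_pos: [0.4116, 0.1543, 0.1618]
tool_rot: [-0.001, 0.906, 0.423, -0.002]
contact_force: [0.3, 0.6, -1.1]
gripper_width: 0.186
grasp_force: 60.2
```

Request:
send_rows:
  rows:
    - {"x": 0,"y": 0,"z": 0,"wx": 0,"wy": 0,"wz": -0.147,"hand": -1}
    - {"x": 0,"y": 0,"z": 0,"wx": 0,"wy": 0,"wz": -0.147,"hand": -1}
    - {"x": 0,"y": 0,"z": 0,"wx": 0,"wy": 0,"wz": -0.147,"hand": -1}
    - {"x": 0,"y": 0,"z": 0,"wx": 0,"wy": 0,"wz": -0.147,"hand": -1}
    - {"x": 0,"y": 0,"z": 0,"wx": 0,"wy": 0,"wz": -0.147,"hand": -1}
    - {"x": 0,"y": 0,"z": 0,"wx": 0,"wy": 0,"wz": -0.147,"hand": -1}
    - {"x": 0,"y": 0,"z": 0,"wx": 0,"wy": 0,"wz": -0.147,"hand": -1}
    - {"x": -0.2,"y": 0.07,"z": 0,"wx": 0,"wy": 0,"wz": 0,"hand": -1}
    - {"x": -0.2,"y": 0.07,"z": 0,"wx": 0,"wy": 0,"wz": 0,"hand": -1}
    - {"x": -0.2,"y": 0.07,"z": 0,"wx": 0,"wy": 0,"wz": 0,"hand": -1}

```text
time: 25.6
tool_pos: [0.4526, 0.0677, 0.1619]
tool_rot: [-0.002, 0.669, 0.744, -0.001]
contact_force: [0.6, 0.7, -0.5]
gripper_width: 0.185
grasp_force: 60.2
```

Request:
send_rows:
  rows:
    - {"x": -0.22,"y": 0.0765,"z": 0,"wx": 0,"wy": 0,"wz": 0,"hand": -1}
    - {"x": -0.22,"y": 0.0765,"z": 0,"wx": 0,"wy": 0,"wz": 0,"hand": -1}
    - {"x": -0.22,"y": 0.0765,"z": 0,"wx": 0,"wy": 0,"wz": 0,"hand": -1}
    - {"x": -0.22,"y": 0.0765,"z": 0,"wx": 0,"wy": 0,"wz": 0,"hand": -1}
    - {"x": -0.22,"y": 0.0765,"z": 0,"wx": 0,"wy": 0,"wz": 0,"hand": -1}
    - {"x": -0.22,"y": 0.0765,"z": 0,"wx": 0,"wy": 0,"wz": 0,"hand": -1}
    - {"x": -0.22,"y": 0.0765,"z": 0,"wx": 0,"wy": 0,"wz": 0,"hand": -1}
    - {"x": -0.22,"y": 0.0765,"z": 0,"wx": 0,"wy": 0,"wz": 0,"hand": -1}
    - {"x": 0,"y": 0,"z": 0.1,"wx": 0,"wy": 0,"wz": 0,"hand": -1}
    - {"x": 0,"y": 0,"z": 0,"wx": 0,"wy": 0,"wz": 0,"hand": -1}

```text
time: 26.43
tool_pos: [0.5701, -0.185, 0.1439]
tool_rot: [-0.004, 0.67, 0.742, -0.001]
contact_force: [-0.2, 1.0, -2.2]
gripper_width: 0.189
grasp_force: 60.2
```

Run:
```python
from h import *
go(.573,-.1845,-.015,96)
im=grab_frame("wrist"); cv2.imwrite("pics/w8.png",im)
```

```text
t 26.43 pos [ 0.5701 -0.185   0.1439] yaw 95.83 tilt 0.0092 | wz -0.004 x 0.001 y 0.019 z 1.060 w 0.189 f 60.2
```

View pics/w8.png

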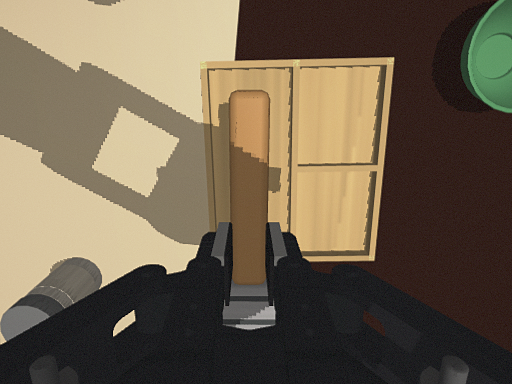

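The brush is held straight over the long bay (columns about 210–290), with the handle end at (250,93). I'll lower it.

Request:
send_rows:
  rows:
    - {"x": 0,"y": 0.02,"z": 0.2,"wx": 0,"wy": 0,"wz": 0,"hand": -1}
    - {"x": 0,"y": 0,"z": 0.2,"wx": 0,"wy": 0,"wz": 0,"hand": -1}
    - {"x": 0,"y": 0,"z": 0.2,"wx": 0,"wy": 0,"wz": 0,"hand": -1}
    - {"x": 0,"y": 0,"z": 0.15,"wx": 0,"wy": 0,"wz": 0,"hand": -1}
    - {"x": 0,"y": 0,"z": 0.12,"wx": 0,"wy": 0,"wz": 0,"hand": -1}
    - {"x": 0,"y": 0,"z": 0.08,"wx": 0,"wy": 0,"wz": 0,"hand": -1}
    - {"x": 0,"y": 0,"z": 0.05,"wx": 0,"wy": 0,"wz": 0,"hand": -1}
    - {"x": 0,"y": 0,"z": 0.03,"wx": 0,"wy": 0,"wz": 0,"hand": -1}
    - {"x": 0,"y": 0,"z": 0,"wx": 0,"wy": 0,"wz": 0,"hand": -1}
    - {"x": 0,"y": 0,"z": 0,"wx": 0,"wy": 0,"wz": 0,"hand": -1}

```text
time: 27.32
tool_pos: [0.5765, -0.1845, -0.0037]
tool_rot: [0.001, 0.669, 0.743, 0.0]
contact_force: [-0.7, 0.2, -0.6]
gripper_width: 0.188
grasp_force: 60.2
```

Request:
send_rows:
  rows:
    - {"x": 0,"y": 0,"z": 0.015,"wx": 0,"wy": 0,"wz": 0,"hand": -1}
    - {"x": 0,"y": 0,"z": 0.01,"wx": 0,"wy": 0,"wz": 0,"hand": -1}
    - {"x": 0,"y": 0,"z": 0,"wx": 0,"wy": 0,"wz": 0,"hand": -1}
    - {"x": 0,"y": 0,"z": 0,"wx": 0,"wy": 0,"wz": 0,"hand": -1}
    - {"x": 0,"y": 0,"z": 0,"wx": 0,"wy": 0,"wz": 0,"hand": -1}
    - {"x": 0,"y": 0,"z": 0,"wx": 0,"wy": 0,"wz": 0,"hand": -1}
    - {"x": 0,"y": 0,"z": 0,"wx": 0,"wy": 0,"wz": 0,"hand": -1}
    - {"x": 0,"y": 0,"z": 0,"wx": 0,"wy": 0,"wz": 0,"hand": -1}
    - {"x": 0,"y": 0,"z": 0,"wx": 0,"wy": 0,"wz": 0,"hand": -1}
    - {"x": 0,"y": 0,"z": 0,"wx": 0,"wy": 0,"wz": 0,"hand": -1}

```text
time: 28.15
tool_pos: [0.5757, -0.1843, -0.0086]
tool_rot: [-0.0, 0.669, 0.743, 0.0]
contact_force: [-0.5, 0.3, -0.3]
gripper_width: 0.187
grasp_force: 60.2
```

Request:
send_rows:
  rows:
    - {"x": 0,"y": -0.01,"z": 0.02,"wx": 0,"wy": 0,"wz": 0,"hand": -1}
    - {"x": 0,"y": 0,"z": 0.015,"wx": 0,"wy": 0,"wz": 0,"hand": -1}
    - {"x": 0,"y": 0,"z": 0.01,"wx": 0,"wy": 0,"wz": 0,"hand": -1}
    - {"x": 0,"y": 0,"z": 0,"wx": 0,"wy": 0,"wz": 0,"hand": -1}
    - {"x": 0,"y": 0,"z": 0,"wx": 0,"wy": 0,"wz": 0,"hand": -1}
    - {"x": 0,"y": 0,"z": 0,"wx": 0,"wy": 0,"wz": 0,"hand": -0.3}
    - {"x": 0,"y": 0,"z": 0,"wx": 0,"wy": 0,"wz": 0,"hand": -0.3}
    - {"x": 0,"y": 0,"z": 0,"wx": 0,"wy": 0,"wz": 0,"hand": -0.3}
    - {"x": 0,"y": 0,"z": 0,"wx": 0,"wy": 0,"wz": 0,"hand": -0.3}
    - {"x": 0,"y": 0,"z": 0,"wx": 0,"wy": 0,"wz": 0,"hand": -0.3}

```text
time: 28.98
tool_pos: [0.5744, -0.1845, -0.0152]
tool_rot: [0.0, 0.669, 0.743, 0.0]
contact_force: [-0.4, -0.2, -0.1]
gripper_width: 0.348
grasp_force: 0.0
```

Request:
send_rows:
  rows:
    - {"x": 0,"y": 0,"z": -0.1,"wx": 0,"wy": 0,"wz": 0,"hand": -0.3}
    - {"x": 0,"y": 0,"z": -0.2,"wx": 0,"wy": 0,"wz": 0,"hand": -0.3}
    - {"x": 0,"y": 0,"z": -0.2,"wx": 0,"wy": 0,"wz": 0,"hand": -0.3}
    - {"x": 0,"y": 0,"z": -0.2,"wx": 0,"wy": 0,"wz": 0,"hand": -0.3}
    - {"x": 0,"y": 0,"z": -0.2,"wx": 0,"wy": 0,"wz": 0,"hand": -0.2}
    - {"x": 0,"y": 0,"z": -0.2,"wx": 0,"wy": 0,"wz": 0,"hand": -0.2}
    - {"x": 0,"y": 0,"z": -0.2,"wx": 0,"wy": 0,"wz": 0.15,"hand": 1}
    - {"x": 0,"y": 0,"z": -0.1,"wx": 0,"wy": 0,"wz": 0.15,"hand": 1}
    - {"x": 0,"y": 0,"z": 0,"wx": 0,"wy": 0,"wz": 0.15,"hand": 1}
    - {"x": 0,"y": 0,"z": 0,"wx": 0,"wy": 0,"wz": 0.15,"hand": 1}

```text
time: 29.82
tool_pos: [0.5753, -0.185, 0.1973]
tool_rot: [0.002, 0.826, 0.564, 0.001]
contact_force: [0.7, -0.7, -0.2]
gripper_width: 0.942
grasp_force: 0.0
```

Run:
```python
from h import *
go(.3917,-.332,.10,6)
```

```text
t 29.82 pos [ 0.5753 -0.185   0.1973] yaw 68.64 tilt 0.0043 | wz 1.392 x -1.320 y 0.847 z 0.649 w 0.942 f 0.0
```

Request:
send_rows:
  rows:
    - {"x": 0,"y": 0,"z": 0,"wx": 0,"wy": 0,"wz": 0.139,"hand": 1}
    - {"x": 0,"y": 0,"z": 0,"wx": 0,"wy": 0,"wz": 0.139,"hand": 1}
    - {"x": 0,"y": 0,"z": 0,"wx": 0,"wy": 0,"wz": 0.139,"hand": 1}
    - {"x": 0,"y": 0,"z": 0,"wx": 0,"wy": 0,"wz": 0.139,"hand": 1}
    - {"x": 0,"y": 0,"z": 0,"wx": 0,"wy": 0,"wz": 0.139,"hand": 1}
    - {"x": 0,"y": 0,"z": 0,"wx": 0,"wy": 0,"wz": 0.139,"hand": 1}
    - {"x": 0,"y": 0,"z": 0,"wx": 0,"wy": 0,"wz": 0.139,"hand": 1}
    - {"x": 0,"y": 0,"z": 0,"wx": 0,"wy": 0,"wz": 0.139,"hand": 1}
    - {"x": 0,"y": 0,"z": 0,"wx": 0,"wy": 0,"wz": 0.139,"hand": 1}
    - {"x": 0,"y": 0,"z": 0,"wx": 0,"wy": 0,"wz": 0.139,"hand": 1}

```text
time: 30.65
tool_pos: [0.5742, -0.1844, 0.1947]
tool_rot: [-0.0, 0.999, 0.053, -0.0]
contact_force: [0.5, -0.5, 0.5]
gripper_width: 1.0
grasp_force: 0.0
```

Request:
send_rows:
  rows:
    - {"x": -0.189,"y": 0.121,"z": 0,"wx": 0,"wy": 0,"wz": 0,"hand": 1}
    - {"x": -0.189,"y": 0.121,"z": 0,"wx": 0,"wy": 0,"wz": 0,"hand": 1}
    - {"x": -0.189,"y": 0.121,"z": 0,"wx": 0,"wy": 0,"wz": 0,"hand": 1}
    - {"x": -0.189,"y": 0.121,"z": 0,"wx": 0,"wy": 0,"wz": 0,"hand": 1}
    - {"x": -0.189,"y": 0.121,"z": 0,"wx": 0,"wy": 0,"wz": 0,"hand": 1}
    - {"x": -0.189,"y": 0.121,"z": 0,"wx": 0,"wy": 0,"wz": 0,"hand": 1}
    - {"x": -0.187,"y": 0.121,"z": 0,"wx": 0,"wy": 0,"wz": 0,"hand": 1}
    - {"x": 0,"y": 0,"z": 0.1,"wx": 0,"wy": 0,"wz": 0,"hand": 1}
    - {"x": 0,"y": 0,"z": 0.1,"wx": 0,"wy": 0,"wz": 0,"hand": 1}
    - {"x": 0,"y": 0,"z": 0,"wx": 0,"wy": 0,"wz": 0,"hand": 1}

```text
time: 31.48
tool_pos: [0.3897, -0.3319, 0.1616]
tool_rot: [-0.002, 0.998, 0.055, -0.002]
contact_force: [0.3, 0.4, -1.3]
gripper_width: 0.998
grasp_force: 0.0
```

Run:
```python
from h import *
go(.3917,-.332,.006,6)
c=calibration("wrist"); im=grab_frame("wrist"); cv2.imwrite("pics/w9.png",im)
h,S,V=cv2.split(cv2.cvtColor(im,cv2.COLOR_BGR2HSV)); m=((S<50)&(V>65)&(V<200)).astype(np.uint8)
n,l,st,ce=cv2.connectedComponentsWithStats(m)
for i in range(1,n):
    if st[i,4]>800:
        cs,_=cv2.findContours((l==i).astype(np.uint8),0,2); w=cast(c,max(cs,key=len)[:,0,:],.088).astype(np.float32); print(st[i],cv2.minEnclosingCircle(w))
t=grab_frame("top"); np.save("t9.npy",t)
cv2.imwrite("pics/m9.png",np.hstack([im[:,60:440],cv2.resize(t[120:320,80:400],None,fx=1.3,fy=1.92)]))
```

```text
t 31.48 pos [ 0.3897 -0.3319  0.1616] yaw 6.34 tilt 0.0052 | wz 0.008 x 0.013 y 0.002 z 1.037 w 0.998 f 0.0
[ 220  141   62   73 3299] ((0.3955724835395813, -0.3347710371017456), 0.0306757390499115)
```

View pics/m9.png

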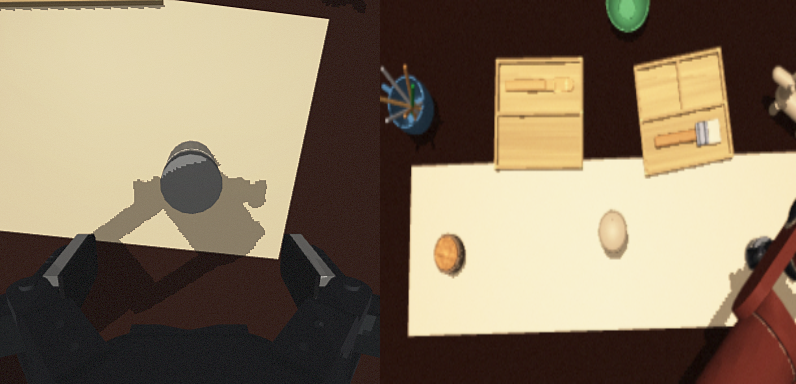

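Left: the jar lid is centred between the fingers at crop (191,183). Right: the knife lies in the far bay of tray_two and the brush in the long bay of tray_three. I'll grip the jar.

Request:
send_rows:
  rows:
    - {"x": 0.01,"y": 0.01,"z": 0.2,"wx": 0,"wy": 0,"wz": 0,"hand": 1}
    - {"x": 0,"y": 0,"z": 0.2,"wx": 0,"wy": 0,"wz": 0,"hand": 1}
    - {"x": 0,"y": 0,"z": 0.2,"wx": 0,"wy": 0,"wz": 0,"hand": 1}
    - {"x": 0,"y": 0,"z": 0.15,"wx": 0,"wy": 0,"wz": 0,"hand": 1}
    - {"x": 0,"y": 0,"z": 0.12,"wx": 0,"wy": 0,"wz": 0,"hand": 1}
    - {"x": 0,"y": 0,"z": 0.08,"wx": 0,"wy": 0,"wz": 0,"hand": 1}
    - {"x": 0,"y": 0,"z": 0.06,"wx": 0,"wy": 0,"wz": 0,"hand": 1}
    - {"x": 0,"y": 0,"z": 0,"wx": 0,"wy": 0,"wz": 0,"hand": 1}
    - {"x": 0,"y": 0,"z": 0,"wx": 0,"wy": 0,"wz": 0,"hand": 1}
    - {"x": 0,"y": 0,"z": 0,"wx": 0,"wy": 0,"wz": 0,"hand": 1}

```text
time: 32.42
tool_pos: [0.3942, -0.3352, 0.0148]
tool_rot: [0.001, 0.998, 0.056, 0.001]
contact_force: [-0.3, -0.4, 0.3]
gripper_width: 1.002
grasp_force: 0.0
```

Request:
send_rows:
  rows:
    - {"x": 0,"y": 0,"z": 0,"wx": 0,"wy": 0,"wz": 0,"hand": -1}
    - {"x": 0,"y": 0,"z": 0,"wx": 0,"wy": 0,"wz": 0,"hand": -1}
    - {"x": 0,"y": 0,"z": 0,"wx": 0,"wy": 0,"wz": 0,"hand": -1}
    - {"x": 0,"y": 0,"z": 0,"wx": 0,"wy": 0,"wz": 0,"hand": -1}
    - {"x": 0,"y": 0,"z": 0,"wx": 0,"wy": 0,"wz": 0,"hand": -1}
    - {"x": 0,"y": 0,"z": 0,"wx": 0,"wy": 0,"wz": 0,"hand": -1}
    - {"x": 0,"y": 0,"z": 0,"wx": 0,"wy": 0,"wz": 0,"hand": -1}
    - {"x": 0,"y": 0,"z": 0,"wx": 0,"wy": 0,"wz": 0,"hand": -1}
    - {"x": 0,"y": 0,"z": 0,"wx": 0,"wy": 0,"wz": 0,"hand": -1}
    - {"x": 0,"y": 0,"z": 0,"wx": 0,"wy": 0,"wz": 0,"hand": -1}

```text
time: 33.25
tool_pos: [0.3938, -0.3347, 0.0144]
tool_rot: [0.0, 0.998, 0.056, 0.0]
contact_force: [-2.2, 2.9, 6.1]
gripper_width: 0.594
grasp_force: 61.5
```

Request:
send_rows:
  rows:
    - {"x": 0,"y": 0,"z": -0.05,"wx": 0,"wy": 0,"wz": 0,"hand": -1}
    - {"x": 0,"y": 0,"z": -0.15,"wx": 0,"wy": 0,"wz": 0,"hand": -1}
    - {"x": 0,"y": 0,"z": -0.2,"wx": 0,"wy": 0,"wz": 0,"hand": -1}
    - {"x": 0,"y": 0,"z": -0.2,"wx": 0,"wy": 0,"wz": 0,"hand": -1}
    - {"x": 0,"y": 0,"z": -0.2,"wx": 0,"wy": 0,"wz": 0,"hand": -1}
    - {"x": 0,"y": 0,"z": -0.1,"wx": 0,"wy": 0,"wz": 0,"hand": -1}
    - {"x": 0,"y": -0.15,"z": 0,"wx": 0,"wy": 0,"wz": 0,"hand": -1}
    - {"x": 0,"y": -0.2,"z": 0,"wx": 0,"wy": 0,"wz": 0,"hand": -1}
    - {"x": 0,"y": -0.15,"z": 0,"wx": 0,"wy": 0,"wz": 0,"hand": -1}
    - {"x": 0,"y": 0,"z": 0,"wx": 0,"wy": 0,"wz": 0,"hand": -1}

```text
time: 34.08
tool_pos: [0.384, -0.2563, 0.1474]
tool_rot: [-0.001, 0.998, 0.057, -0.0]
contact_force: [-1.2, -0.7, -2.4]
gripper_width: 0.588
grasp_force: 63.0
```

Run:
```python
from h import *
# re-measure tray3 from the current top frame (yaw known ~6)
go(.662,-.2245,.0215,6)
```

```text
t 34.08 pos [ 0.384  -0.2563  0.1474] yaw 6.56 tilt 0.0025 | wz 0.013 x 1.866 y -0.017 z 0.839 w 0.588 f 63.0
```

Request:
send_rows:
  rows:
    - {"x": 0.1,"y": -0.017,"z": 0,"wx": 0,"wy": 0,"wz": 0.013,"hand": -1}
    - {"x": 0.22,"y": 0,"z": 0,"wx": 0,"wy": 0,"wz": 0,"hand": -1}
    - {"x": 0.22,"y": 0,"z": 0,"wx": 0,"wy": 0,"wz": 0,"hand": -1}
    - {"x": 0.22,"y": 0,"z": 0,"wx": 0,"wy": 0,"wz": 0,"hand": -1}
    - {"x": 0.22,"y": 0,"z": 0,"wx": 0,"wy": 0,"wz": 0,"hand": -1}
    - {"x": 0.22,"y": 0,"z": 0,"wx": 0,"wy": 0,"wz": 0,"hand": -1}
    - {"x": 0.22,"y": 0,"z": 0,"wx": 0,"wy": 0,"wz": 0,"hand": -1}
    - {"x": 0.22,"y": 0,"z": 0,"wx": 0,"wy": 0,"wz": 0,"hand": -1}
    - {"x": 0.22,"y": 0,"z": 0,"wx": 0,"wy": 0,"wz": 0,"hand": -1}
    - {"x": 0,"y": 0,"z": 0,"wx": 0,"wy": 0,"wz": 0,"hand": -1}

```text
time: 34.92
tool_pos: [0.6661, -0.2278, 0.146]
tool_rot: [-0.0, 0.999, 0.052, 0.0]
contact_force: [-0.9, 0.2, -1.7]
gripper_width: 0.591
grasp_force: 63.0
```

Request:
send_rows:
  rows:
    - {"x": 0,"y": 0,"z": 0.1,"wx": 0,"wy": 0,"wz": 0,"hand": -1}
    - {"x": 0,"y": 0,"z": 0.15,"wx": 0,"wy": 0,"wz": 0,"hand": -1}
    - {"x": 0,"y": 0,"z": 0.15,"wx": 0,"wy": 0,"wz": 0,"hand": -1}
    - {"x": 0,"y": 0,"z": 0.15,"wx": 0,"wy": 0,"wz": 0,"hand": -1}
    - {"x": 0,"y": 0,"z": 0.08,"wx": 0,"wy": 0,"wz": 0,"hand": -1}
    - {"x": 0,"y": 0,"z": 0,"wx": 0,"wy": 0,"wz": 0,"hand": -1}
    - {"x": 0,"y": 0,"z": 0,"wx": 0,"wy": 0,"wz": 0,"hand": -1}
    - {"x": 0,"y": 0,"z": 0,"wx": 0,"wy": 0,"wz": 0,"hand": -1}
    - {"x": 0,"y": 0,"z": 0,"wx": 0,"wy": 0,"wz": 0,"hand": -1}
    - {"x": 0,"y": 0,"z": 0,"wx": 0,"wy": 0,"wz": 0,"hand": -1}

```text
time: 35.75
tool_pos: [0.6633, -0.2293, 0.056]
tool_rot: [0.001, 0.999, 0.051, 0.002]
contact_force: [0.3, 0.4, -0.6]
gripper_width: 0.595
grasp_force: 63.0
```

Run:
```python
from h import *
go(.662,-.2245,.0215,6)
```

```text
t 35.75 pos [ 0.6633 -0.2293  0.056 ] yaw 5.84 tilt 0.0035 | wz -0.004 x -0.005 y -0.032 z 0.230 w 0.595 f 63.0
```

Request:
send_rows:
  rows:
    - {"x": 0,"y": -0.015,"z": 0.08,"wx": 0,"wy": 0,"wz": 0,"hand": -1}
    - {"x": 0,"y": 0,"z": 0.06,"wx": 0,"wy": 0,"wz": 0,"hand": -1}
    - {"x": 0,"y": 0,"z": 0.04,"wx": 0,"wy": 0,"wz": 0,"hand": -1}
    - {"x": 0,"y": 0,"z": 0.02,"wx": 0,"wy": 0,"wz": 0,"hand": -1}
    - {"x": 0,"y": 0,"z": 0.015,"wx": 0,"wy": 0,"wz": 0,"hand": -1}
    - {"x": 0,"y": 0,"z": 0,"wx": 0,"wy": 0,"wz": 0,"hand": -1}
    - {"x": 0,"y": 0,"z": 0,"wx": 0,"wy": 0,"wz": 0,"hand": -1}
    - {"x": 0,"y": 0,"z": 0,"wx": 0,"wy": 0,"wz": 0,"hand": -1}
    - {"x": 0,"y": 0,"z": 0,"wx": 0,"wy": 0,"wz": 0,"hand": -1}
    - {"x": 0,"y": 0,"z": 0,"wx": 0,"wy": 0,"wz": 0,"hand": -1}

```text
time: 36.58
tool_pos: [0.662, -0.2265, 0.0216]
tool_rot: [0.0, 0.999, 0.051, 0.0]
contact_force: [-0.3, 0.6, -1.4]
gripper_width: 0.589
grasp_force: 63.2
```

Request:
send_rows:
  rows:
    - {"x": 0,"y": 0,"z": 0.006,"wx": 0,"wy": 0,"wz": 0,"hand": -1}
    - {"x": 0,"y": 0,"z": 0,"wx": 0,"wy": 0,"wz": 0,"hand": -1}
    - {"x": 0,"y": 0,"z": 0,"wx": 0,"wy": 0,"wz": 0,"hand": -1}
    - {"x": 0,"y": 0,"z": 0,"wx": 0,"wy": 0,"wz": 0,"hand": 0.3}
    - {"x": 0,"y": 0,"z": 0,"wx": 0,"wy": 0,"wz": 0,"hand": 0.4}
    - {"x": 0,"y": 0,"z": 0,"wx": 0,"wy": 0,"wz": 0,"hand": 0.5}
    - {"x": 0,"y": 0,"z": 0,"wx": 0,"wy": 0,"wz": 0,"hand": 0.6}
    - {"x": 0,"y": 0,"z": 0,"wx": 0,"wy": 0,"wz": 0,"hand": 0.7}
    - {"x": 0,"y": 0,"z": 0,"wx": 0,"wy": 0,"wz": 0,"hand": 0.7}
    - {"x": 0,"y": 0,"z": 0,"wx": 0,"wy": 0,"wz": 0,"hand": 0.7}

```text
time: 37.42
tool_pos: [0.6619, -0.2264, 0.0207]
tool_rot: [0.0, 0.999, 0.051, 0.0]
contact_force: [0.1, 1.0, 0.2]
gripper_width: 0.847
grasp_force: 0.0
```

Request:
send_rows:
  rows:
    - {"x": 0,"y": 0,"z": -0.1,"wx": 0,"wy": 0,"wz": 0,"hand": 0.7}
    - {"x": 0,"y": 0,"z": -0.2,"wx": 0,"wy": 0,"wz": 0,"hand": 0.7}
    - {"x": 0,"y": 0,"z": -0.2,"wx": 0,"wy": 0,"wz": 0,"hand": 0.7}
    - {"x": 0,"y": 0,"z": -0.2,"wx": 0,"wy": 0,"wz": 0,"hand": 1}
    - {"x": 0,"y": 0,"z": -0.2,"wx": 0,"wy": 0,"wz": 0,"hand": 1}
    - {"x": 0,"y": 0,"z": -0.2,"wx": 0,"wy": 0,"wz": 0,"hand": 1}
    - {"x": 0,"y": 0,"z": -0.1,"wx": 0,"wy": 0,"wz": 0,"hand": 1}
    - {"x": 0,"y": 0,"z": 0,"wx": 0,"wy": 0,"wz": 0,"hand": 1}
    - {"x": 0,"y": 0,"z": 0,"wx": 0,"wy": 0,"wz": 0,"hand": 1}
    - {"x": 0,"y": 0,"z": 0,"wx": 0,"wy": 0,"wz": 0,"hand": 1}

```text
time: 38.25
tool_pos: [0.6608, -0.2259, 0.1982]
tool_rot: [-0.001, 0.999, 0.051, -0.002]
contact_force: [0.1, -0.5, -0.3]
gripper_width: 0.999
grasp_force: 0.0
```

Run:
```python
from h import *
go(.43,-.0155,.16,6)
```

```text
t 38.25 pos [ 0.6608 -0.2259  0.1982] yaw 5.84 tilt 0.0035 | wz -0.004 x -1.384 y -1.556 z 0.255 w 0.999 f 0.0
```

Request:
send_rows:
  rows:
    - {"x": -0.173,"y": -0.194,"z": 0,"wx": 0,"wy": 0,"wz": 0,"hand": 1}
    - {"x": -0.173,"y": -0.194,"z": 0,"wx": 0,"wy": 0,"wz": 0,"hand": 1}
    - {"x": -0.173,"y": -0.194,"z": 0,"wx": 0,"wy": 0,"wz": 0,"hand": 1}
    - {"x": -0.173,"y": -0.194,"z": 0,"wx": 0,"wy": 0,"wz": 0,"hand": 1}
    - {"x": -0.173,"y": -0.194,"z": 0,"wx": 0,"wy": 0,"wz": 0,"hand": 1}
    - {"x": -0.173,"y": -0.194,"z": 0,"wx": 0,"wy": 0,"wz": 0,"hand": 1}
    - {"x": -0.173,"y": -0.194,"z": 0,"wx": 0,"wy": 0,"wz": 0,"hand": 1}
    - {"x": -0.173,"y": -0.194,"z": 0,"wx": 0,"wy": 0,"wz": 0,"hand": 1}
    - {"x": 0,"y": 0,"z": 0.1,"wx": 0,"wy": 0,"wz": 0,"hand": 1}
    - {"x": 0,"y": 0,"z": 0,"wx": 0,"wy": 0,"wz": 0,"hand": 1}

```text
time: 39.08
tool_pos: [0.4283, -0.0144, 0.1811]
tool_rot: [-0.001, 0.999, 0.052, -0.003]
contact_force: [0.2, 0.7, -0.6]
gripper_width: 0.997
grasp_force: 0.0
```

Run:
```python
from h import *
go(.43,-.0155,.03,6)
c=calibration("wrist"); im=grab_frame("wrist"); cv2.imwrite("pics/w10.png",im)
K,R,t=c["camera_matrix"],c["R"],c["t"]
for X in((.43,-.0155,.07),): q=K@(R@np.array(X)+t); print(q[:2]/q[2])
for px in((231,150),(251,150),(271,150)): print(px,cast(c,px,.07))
```

```text
t 39.08 pos [ 0.4283 -0.0144  0.1811] yaw 5.96 tilt 0.0063 | wz -0.001 x 0.011 y 0.009 z 1.007 w 0.997 f 0.0
[248.36756916 171.80771451]
(231, 150) [[0.44884473 0.00251399]]
(251, 150) [[ 0.45075635 -0.01577443]]
(271, 150) [[ 0.45266756 -0.03405887]]
```

View pics/w10.png

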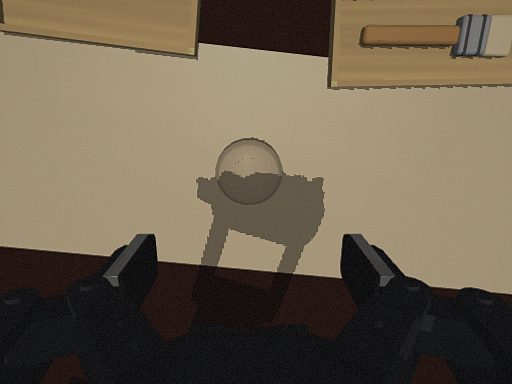

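The mushroom cap is centred at (249,171), within a pixel of the prediction, so it stands at (0.430, −0.0155). I'll grip it on the rim.

Request:
send_rows:
  rows:
    - {"x": 0,"y": 0.005,"z": 0.2,"wx": 0,"wy": 0,"wz": 0,"hand": 1}
    - {"x": 0,"y": 0,"z": 0.2,"wx": 0,"wy": 0,"wz": 0,"hand": 1}
    - {"x": 0,"y": 0,"z": 0.2,"wx": 0,"wy": 0,"wz": 0,"hand": 1}
    - {"x": 0,"y": 0,"z": 0.15,"wx": 0,"wy": 0,"wz": 0,"hand": 1}
    - {"x": 0,"y": 0,"z": 0.1,"wx": 0,"wy": 0,"wz": 0,"hand": 1}
    - {"x": 0,"y": 0,"z": 0.08,"wx": 0,"wy": 0,"wz": 0,"hand": 1}
    - {"x": 0,"y": 0,"z": 0.08,"wx": 0,"wy": 0,"wz": 0,"hand": 1}
    - {"x": 0,"y": 0,"z": 0.04,"wx": 0,"wy": 0,"wz": 0,"hand": 1}
    - {"x": 0,"y": 0,"z": 0,"wx": 0,"wy": 0,"wz": 0,"hand": 1}
    - {"x": 0,"y": 0,"z": 0,"wx": 0,"wy": 0,"wz": 0,"hand": 1}

```text
time: 39.97
tool_pos: [0.4315, -0.017, 0.0276]
tool_rot: [-0.0, 0.999, 0.051, -0.001]
contact_force: [0.7, 0.4, -0.3]
gripper_width: 0.997
grasp_force: 0.0
```

Run:
```python
from h import *
go(.43,-.0155,.019,6)
im=grab_frame("scene"); c=calibration("scene")
K,R,t=c["camera_matrix"],c["R"],c["t"]; q=K@(R@np.array([.43,-.0155,.06])+t); u,v=(q[:2]/q[2]).astype(int)
cv2.imwrite("pics/s11.png",cv2.resize(im[v-36:v+36,u-48:u+48],(800,600),interpolation=cv2.INTER_CUBIC))
```

```text
t 39.97 pos [ 0.4315 -0.017   0.0276] yaw 5.80 tilt 0.0019 | wz -0.004 x -0.009 y -0.011 z 0.057 w 0.997 f 0.0
```

View pics/s11.png

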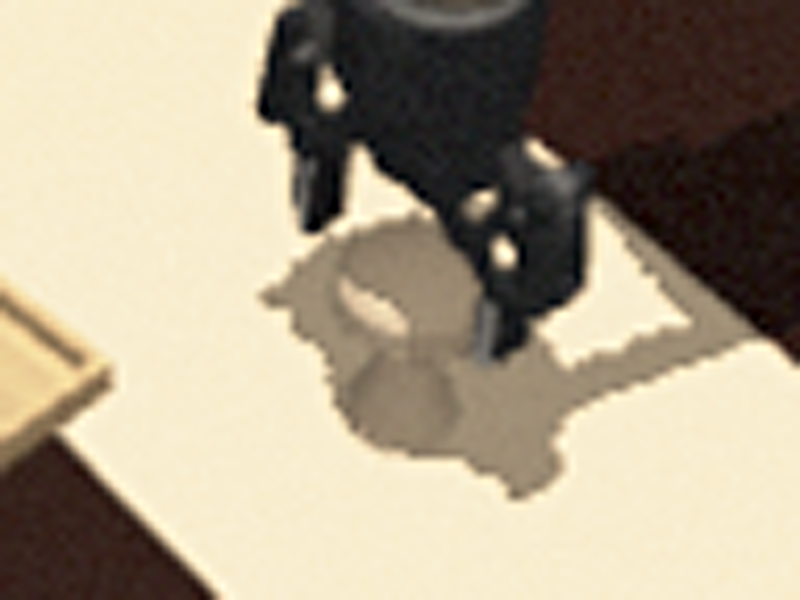

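The tips are at crop (320,230) and (490,358), either side of the cap at roughly 62 mm height. I'll go down another 8 mm and close.

Request:
send_rows:
  rows:
    - {"x": -0.005,"y": -0.008,"z": 0.03,"wx": 0,"wy": 0,"wz": 0,"hand": 1}
    - {"x": 0,"y": 0,"z": 0.025,"wx": 0,"wy": 0,"wz": 0,"hand": 1}
    - {"x": 0,"y": 0,"z": 0,"wx": 0,"wy": 0,"wz": 0,"hand": 1}
    - {"x": 0,"y": 0,"z": 0,"wx": 0,"wy": 0,"wz": 0,"hand": -1}
    - {"x": 0,"y": 0,"z": 0,"wx": 0,"wy": 0,"wz": 0,"hand": -1}
    - {"x": 0,"y": 0,"z": 0,"wx": 0,"wy": 0,"wz": 0,"hand": -1}
    - {"x": 0,"y": 0,"z": 0,"wx": 0,"wy": 0,"wz": 0,"hand": -1}
    - {"x": 0,"y": 0,"z": 0,"wx": 0,"wy": 0,"wz": 0,"hand": -1}
    - {"x": 0,"y": 0,"z": 0,"wx": 0,"wy": 0,"wz": 0,"hand": -1}
    - {"x": 0,"y": 0,"z": 0,"wx": 0,"wy": 0,"wz": 0,"hand": -1}

```text
time: 40.85
tool_pos: [0.4316, -0.0155, 0.0206]
tool_rot: [0.0, 0.999, 0.051, 0.001]
contact_force: [0.1, 1.1, 5.5]
gripper_width: 0.699
grasp_force: 65.0
```

Request:
send_rows:
  rows:
    - {"x": 0,"y": 0,"z": -0.02,"wx": 0,"wy": 0,"wz": 0,"hand": -1}
    - {"x": 0,"y": 0,"z": -0.02,"wx": 0,"wy": 0,"wz": 0,"hand": -1}
    - {"x": 0,"y": 0,"z": 0,"wx": 0,"wy": 0,"wz": 0,"hand": -1}
    - {"x": 0,"y": 0,"z": 0,"wx": 0,"wy": 0,"wz": 0,"hand": -1}
    - {"x": 0,"y": 0,"z": 0,"wx": 0,"wy": 0,"wz": 0,"hand": -1}
    - {"x": 0,"y": 0,"z": 0,"wx": 0,"wy": 0,"wz": 0,"hand": -1}
    - {"x": 0,"y": 0,"z": 0,"wx": 0,"wy": 0,"wz": 0,"hand": -1}
    - {"x": 0,"y": 0,"z": 0,"wx": 0,"wy": 0,"wz": 0,"hand": -1}
    - {"x": 0,"y": 0,"z": 0,"wx": 0,"wy": 0,"wz": 0,"hand": -1}
    - {"x": 0,"y": 0,"z": 0,"wx": 0,"wy": 0,"wz": 0,"hand": -1}

```text
time: 41.68
tool_pos: [0.4308, -0.0155, 0.0258]
tool_rot: [-0.0, 0.999, 0.051, -0.0]
contact_force: [-0.4, 0.1, -1.0]
gripper_width: 0.698
grasp_force: 64.7
```

Request:
send_rows:
  rows:
    - {"x": 0,"y": 0,"z": -0.05,"wx": 0,"wy": 0,"wz": 0,"hand": -1}
    - {"x": 0,"y": 0,"z": -0.1,"wx": 0,"wy": 0,"wz": 0,"hand": -1}
    - {"x": 0,"y": 0,"z": -0.13,"wx": 0,"wy": 0,"wz": 0,"hand": -1}
    - {"x": 0,"y": 0,"z": -0.15,"wx": 0,"wy": 0,"wz": 0,"hand": -1}
    - {"x": 0,"y": 0,"z": -0.15,"wx": 0,"wy": 0,"wz": 0,"hand": -1}
    - {"x": 0,"y": 0,"z": -0.13,"wx": 0,"wy": 0,"wz": 0,"hand": -1}
    - {"x": 0,"y": 0,"z": -0.1,"wx": 0,"wy": 0,"wz": 0,"hand": -1}
    - {"x": 0,"y": 0,"z": -0.05,"wx": 0,"wy": 0,"wz": 0,"hand": -1}
    - {"x": 0,"y": 0,"z": 0,"wx": 0,"wy": 0,"wz": 0,"hand": -1}
    - {"x": 0,"y": 0,"z": 0,"wx": 0,"wy": 0,"wz": 0,"hand": -1}

```text
time: 42.52
tool_pos: [0.4308, -0.0155, 0.1548]
tool_rot: [0.0, 0.999, 0.051, 0.0]
contact_force: [-0.8, -0.3, -1.5]
gripper_width: 0.7
grasp_force: 64.7
```

Run:
```python
from h import *
go(.651,-.1235,.0275,6)
```

```text
t 42.52 pos [ 0.4308 -0.0155  0.1548] yaw 5.84 tilt 0.0003 | wz -0.003 x 1.385 y 0.869 z 0.849 w 0.700 f 64.7
```

Request:
send_rows:
  rows:
    - {"x": 0.09,"y": 0.057,"z": 0,"wx": 0,"wy": 0,"wz": 0,"hand": -1}
    - {"x": 0.15,"y": 0.094,"z": 0,"wx": 0,"wy": 0,"wz": 0,"hand": -1}
    - {"x": 0.15,"y": 0.094,"z": 0,"wx": 0,"wy": 0,"wz": 0,"hand": -1}
    - {"x": 0.15,"y": 0.094,"z": 0,"wx": 0,"wy": 0,"wz": 0,"hand": -1}
    - {"x": 0.15,"y": 0.094,"z": 0,"wx": 0,"wy": 0,"wz": 0,"hand": -1}
    - {"x": 0.15,"y": 0.094,"z": 0,"wx": 0,"wy": 0,"wz": 0,"hand": -1}
    - {"x": 0.15,"y": 0.094,"z": 0,"wx": 0,"wy": 0,"wz": 0,"hand": -1}
    - {"x": 0.15,"y": 0.094,"z": 0,"wx": 0,"wy": 0,"wz": 0,"hand": -1}
    - {"x": 0.15,"y": 0.094,"z": 0,"wx": 0,"wy": 0,"wz": 0,"hand": -1}
    - {"x": 0.095,"y": 0.06,"z": 0,"wx": 0,"wy": 0,"wz": 0,"hand": -1}

```text
time: 43.35
tool_pos: [0.6514, -0.1249, 0.1519]
tool_rot: [-0.0, 0.999, 0.051, -0.002]
contact_force: [-0.6, -0.6, -1.1]
gripper_width: 0.699
grasp_force: 64.8
```

Request:
send_rows:
  rows:
    - {"x": 0,"y": 0,"z": 0.05,"wx": 0,"wy": 0,"wz": 0,"hand": -1}
    - {"x": 0,"y": 0,"z": 0.1,"wx": 0,"wy": 0,"wz": 0,"hand": -1}
    - {"x": 0,"y": 0,"z": 0.13,"wx": 0,"wy": 0,"wz": 0,"hand": -1}
    - {"x": 0,"y": 0,"z": 0.13,"wx": 0,"wy": 0,"wz": 0,"hand": -1}
    - {"x": 0,"y": 0,"z": 0.12,"wx": 0,"wy": 0,"wz": 0,"hand": -1}
    - {"x": 0,"y": 0,"z": 0.1,"wx": 0,"wy": 0,"wz": 0,"hand": -1}
    - {"x": 0,"y": 0,"z": 0.05,"wx": 0,"wy": 0,"wz": 0,"hand": -1}
    - {"x": 0,"y": 0,"z": 0,"wx": 0,"wy": 0,"wz": 0,"hand": -1}
    - {"x": 0,"y": 0,"z": 0,"wx": 0,"wy": 0,"wz": 0,"hand": -1}
    - {"x": 0,"y": 0,"z": 0,"wx": 0,"wy": 0,"wz": 0,"hand": -1}

```text
time: 44.18
tool_pos: [0.6515, -0.1242, 0.0541]
tool_rot: [0.0, 0.999, 0.051, 0.001]
contact_force: [0.8, -0.8, -2.0]
gripper_width: 0.696
grasp_force: 64.8
```

Run:
```python
from h import *
go(.651,-.1235,.027,6)
```

```text
t 44.18 pos [ 0.6515 -0.1242  0.0541] yaw 5.85 tilt 0.0020 | wz -0.003 x -0.003 y -0.005 z 0.180 w 0.696 f 64.8
```

Request:
send_rows:
  rows:
    - {"x": 0,"y": 0,"z": 0.04,"wx": 0,"wy": 0,"wz": 0,"hand": -1}
    - {"x": 0,"y": 0,"z": 0.05,"wx": 0,"wy": 0,"wz": 0,"hand": -1}
    - {"x": 0,"y": 0,"z": 0.04,"wx": 0,"wy": 0,"wz": 0,"hand": -1}
    - {"x": 0,"y": 0,"z": 0.02,"wx": 0,"wy": 0,"wz": 0,"hand": -1}
    - {"x": 0,"y": 0,"z": 0.015,"wx": 0,"wy": 0,"wz": 0,"hand": -1}
    - {"x": 0,"y": 0,"z": 0.01,"wx": 0,"wy": 0,"wz": 0,"hand": -1}
    - {"x": 0,"y": 0,"z": 0,"wx": 0,"wy": 0,"wz": 0,"hand": -1}
    - {"x": 0,"y": 0,"z": 0,"wx": 0,"wy": 0,"wz": 0,"hand": -1}
    - {"x": 0,"y": 0,"z": 0,"wx": 0,"wy": 0,"wz": 0,"hand": -1}
    - {"x": 0,"y": 0,"z": 0,"wx": 0,"wy": 0,"wz": 0,"hand": -1}

```text
time: 45.02
tool_pos: [0.651, -0.1242, 0.0268]
tool_rot: [0.0, 0.999, 0.051, 0.0]
contact_force: [-0.1, 0.6, 0.3]
gripper_width: 0.696
grasp_force: 64.9
```

The held weight is now off the wrist, so the mushroom is standing on the bay floor. I'll release it gently.

Request:
send_rows:
  rows:
    - {"x": 0,"y": 0,"z": 0.003,"wx": 0,"wy": 0,"wz": 0,"hand": -1}
    - {"x": 0,"y": 0,"z": 0,"wx": 0,"wy": 0,"wz": 0,"hand": 0.42}
    - {"x": 0,"y": 0,"z": 0,"wx": 0,"wy": 0,"wz": 0,"hand": 0.46}
    - {"x": 0,"y": 0,"z": 0,"wx": 0,"wy": 0,"wz": 0,"hand": 0.5}
    - {"x": 0,"y": 0,"z": 0,"wx": 0,"wy": 0,"wz": 0,"hand": 0.6}
    - {"x": 0,"y": 0,"z": 0,"wx": 0,"wy": 0,"wz": 0,"hand": 0.7}
    - {"x": 0,"y": 0,"z": 0,"wx": 0,"wy": 0,"wz": 0,"hand": 0.8}
    - {"x": 0,"y": 0,"z": 0,"wx": 0,"wy": 0,"wz": 0,"hand": 0.8}
    - {"x": 0,"y": 0,"z": 0,"wx": 0,"wy": 0,"wz": 0,"hand": 0.8}
    - {"x": 0,"y": 0,"z": 0,"wx": 0,"wy": 0,"wz": 0,"hand": 0.8}

```text
time: 45.85
tool_pos: [0.6508, -0.1241, 0.0261]
tool_rot: [0.0, 0.999, 0.051, 0.0]
contact_force: [0.2, -0.3, 0.3]
gripper_width: 0.903
grasp_force: 0.0
```

Request:
send_rows:
  rows:
    - {"x": 0,"y": 0,"z": -0.05,"wx": 0,"wy": 0,"wz": 0,"hand": 0.8}
    - {"x": 0,"y": 0,"z": -0.15,"wx": 0,"wy": 0,"wz": 0,"hand": 0.8}
    - {"x": 0,"y": 0,"z": -0.2,"wx": 0,"wy": 0,"wz": 0,"hand": 0.8}
    - {"x": 0,"y": 0,"z": -0.2,"wx": 0,"wy": 0,"wz": 0,"hand": 0.8}
    - {"x": 0,"y": 0,"z": -0.2,"wx": 0,"wy": 0,"wz": 0,"hand": 1}
    - {"x": 0,"y": 0,"z": -0.2,"wx": 0,"wy": 0,"wz": 0,"hand": 1}
    - {"x": 0,"y": 0,"z": -0.1,"wx": 0,"wy": 0,"wz": 0,"hand": 1}
    - {"x": 0,"y": 0,"z": 0,"wx": 0,"wy": 0,"wz": 0,"hand": 1}
    - {"x": 0,"y": 0,"z": 0,"wx": 0,"wy": 0,"wz": 0,"hand": 1}
    - {"x": 0,"y": 0,"z": 0,"wx": 0,"wy": 0,"wz": 0,"hand": 1}

```text
time: 46.68
tool_pos: [0.6497, -0.1237, 0.1887]
tool_rot: [-0.001, 0.999, 0.051, -0.002]
contact_force: [-0.1, -0.6, 0.0]
gripper_width: 0.997
grasp_force: 0.0
```

Run:
```python
from h import *
go(.4075,.349,.18,0)
```

```text
t 46.68 pos [ 0.6497 -0.1237  0.1887] yaw 5.84 tilt 0.0035 | wz 0.130 x -1.615 y -3.152 z 0.058 w 0.997 f 0.0
```

Request:
send_rows:
  rows:
    - {"x": 0,"y": 0,"z": 0,"wx": 0,"wy": 0,"wz": 0.13,"hand": 1}
    - {"x": -0.115,"y": -0.225,"z": 0,"wx": 0,"wy": 0,"wz": 0,"hand": 1}
    - {"x": -0.115,"y": -0.225,"z": 0,"wx": 0,"wy": 0,"wz": 0,"hand": 1}
    - {"x": -0.115,"y": -0.225,"z": 0,"wx": 0,"wy": 0,"wz": 0,"hand": 1}
    - {"x": -0.115,"y": -0.225,"z": 0,"wx": 0,"wy": 0,"wz": 0,"hand": 1}
    - {"x": -0.115,"y": -0.225,"z": 0,"wx": 0,"wy": 0,"wz": 0,"hand": 1}
    - {"x": -0.115,"y": -0.225,"z": 0,"wx": 0,"wy": 0,"wz": 0,"hand": 1}
    - {"x": -0.115,"y": -0.225,"z": 0,"wx": 0,"wy": 0,"wz": 0,"hand": 1}
    - {"x": -0.115,"y": -0.225,"z": 0,"wx": 0,"wy": 0,"wz": 0,"hand": 1}
    - {"x": -0.115,"y": -0.225,"z": 0,"wx": 0,"wy": 0,"wz": 0,"hand": 1}

```text
time: 47.52
tool_pos: [0.493, 0.1808, 0.188]
tool_rot: [0.0, 1.0, -0.0, -0.002]
contact_force: [0.8, 0.6, -0.1]
gripper_width: 0.999
grasp_force: 0.0
```

Request:
send_rows:
  rows:
    - {"x": -0.115,"y": -0.225,"z": 0,"wx": 0,"wy": 0,"wz": 0,"hand": 1}
    - {"x": -0.115,"y": -0.225,"z": 0,"wx": 0,"wy": 0,"wz": 0,"hand": 1}
    - {"x": -0.115,"y": -0.225,"z": 0,"wx": 0,"wy": 0,"wz": 0,"hand": 1}
    - {"x": -0.115,"y": -0.225,"z": 0,"wx": 0,"wy": 0,"wz": 0,"hand": 1}
    - {"x": -0.115,"y": -0.225,"z": 0,"wx": 0,"wy": 0,"wz": 0,"hand": 1}
    - {"x": 0,"y": 0,"z": 0.1,"wx": 0,"wy": 0,"wz": 0,"hand": 1}
    - {"x": 0,"y": 0,"z": 0.1,"wx": 0,"wy": 0,"wz": 0,"hand": 1}
    - {"x": 0,"y": 0,"z": 0,"wx": 0,"wy": 0,"wz": 0,"hand": 1}
    - {"x": 0,"y": 0,"z": 0,"wx": 0,"wy": 0,"wz": 0,"hand": 1}
    - {"x": 0,"y": 0,"z": 0,"wx": 0,"wy": 0,"wz": 0,"hand": 1}

```text
time: 48.35
tool_pos: [0.4091, 0.3479, 0.1602]
tool_rot: [0.001, 1.0, -0.0, -0.001]
contact_force: [-0.7, 0.6, 0.4]
gripper_width: 1.0
grasp_force: 0.0
```

Run:
```python
from h import *
im=wood(.048,800,9000); go(.4075,.349,-.013,0)
```

```text
[ 345    0  167   40 6387] [5.40200e-01 1.95700e-01 1.40800e-01 2.92000e-02 8.99607e+01]
[ 214  143   60   60 2573] [4.09600e-01 3.50900e-01 5.60000e-02 5.72000e-02 8.99263e+01]
t 48.40 pos [0.4096 0.3481 0.1611] yaw -0.06 tilt 0.0003 | wz -0.001 x -0.014 y -0.006 z 1.161 w 0.998 f 0.0
```

Request:
send_rows:
  rows:
    - {"x": 0,"y": -0.01,"z": 0.2,"wx": 0,"wy": 0,"wz": 0,"hand": 1}
    - {"x": 0,"y": 0,"z": 0.2,"wx": 0,"wy": 0,"wz": 0,"hand": 1}
    - {"x": 0,"y": 0,"z": 0.2,"wx": 0,"wy": 0,"wz": 0,"hand": 1}
    - {"x": 0,"y": 0,"z": 0.2,"wx": 0,"wy": 0,"wz": 0,"hand": 1}
    - {"x": 0,"y": 0,"z": 0.15,"wx": 0,"wy": 0,"wz": 0,"hand": 1}
    - {"x": 0,"y": 0,"z": 0.1,"wx": 0,"wy": 0,"wz": 0,"hand": 1}
    - {"x": 0,"y": 0,"z": 0.06,"wx": 0,"wy": 0,"wz": 0,"hand": 1}
    - {"x": 0,"y": 0,"z": 0,"wx": 0,"wy": 0,"wz": 0,"hand": 1}
    - {"x": 0,"y": 0,"z": 0,"wx": 0,"wy": 0,"wz": 0,"hand": 1}
    - {"x": 0,"y": 0,"z": 0,"wx": 0,"wy": 0,"wz": 0,"hand": 1}

```text
time: 49.23
tool_pos: [0.4108, 0.3507, -0.0036]
tool_rot: [-0.001, 1.0, -0.0, 0.001]
contact_force: [-0.1, -0.2, 0.2]
gripper_width: 0.998
grasp_force: 0.0
```

Request:
send_rows:
  rows:
    - {"x": 0,"y": 0,"z": 0,"wx": 0,"wy": 0,"wz": 0,"hand": -1}
    - {"x": 0,"y": 0,"z": 0,"wx": 0,"wy": 0,"wz": 0,"hand": -1}
    - {"x": 0,"y": 0,"z": 0,"wx": 0,"wy": 0,"wz": 0,"hand": -1}
    - {"x": 0,"y": 0,"z": 0,"wx": 0,"wy": 0,"wz": 0,"hand": -1}
    - {"x": 0,"y": 0,"z": 0,"wx": 0,"wy": 0,"wz": 0,"hand": -1}
    - {"x": 0,"y": 0,"z": 0,"wx": 0,"wy": 0,"wz": 0,"hand": -1}
    - {"x": 0,"y": 0,"z": 0,"wx": 0,"wy": 0,"wz": 0,"hand": -1}
    - {"x": 0,"y": 0,"z": 0,"wx": 0,"wy": 0,"wz": 0,"hand": -1}
    - {"x": 0,"y": 0,"z": 0,"wx": 0,"wy": 0,"wz": 0,"hand": -1}
    - {"x": 0,"y": 0,"z": 0,"wx": 0,"wy": 0,"wz": 0,"hand": -1}

```text
time: 50.07
tool_pos: [0.4108, 0.3511, -0.0033]
tool_rot: [-0.001, 1.0, -0.0, 0.001]
contact_force: [-0.3, -0.4, 6.5]
gripper_width: 0.679
grasp_force: 65.0
```

Request:
send_rows:
  rows:
    - {"x": 0,"y": 0,"z": -0.05,"wx": 0,"wy": 0,"wz": 0,"hand": -1}
    - {"x": 0,"y": 0,"z": -0.1,"wx": 0,"wy": 0,"wz": 0,"hand": -1}
    - {"x": 0,"y": 0,"z": -0.15,"wx": 0,"wy": 0,"wz": 0,"hand": -1}
    - {"x": 0,"y": 0,"z": -0.2,"wx": 0,"wy": 0,"wz": 0,"hand": -1}
    - {"x": 0,"y": 0,"z": -0.2,"wx": 0,"wy": 0,"wz": 0,"hand": -1}
    - {"x": 0,"y": 0,"z": -0.1,"wx": 0,"wy": 0,"wz": 0,"hand": -1}
    - {"x": 0,"y": 0,"z": 0,"wx": 0,"wy": 0,"wz": 0,"hand": -1}
    - {"x": 0,"y": 0,"z": 0,"wx": 0,"wy": 0,"wz": 0,"hand": -1}
    - {"x": 0,"y": 0,"z": 0,"wx": 0,"wy": 0,"wz": 0,"hand": -1}
    - {"x": 0,"y": 0,"z": 0,"wx": 0,"wy": 0,"wz": 0,"hand": -1}

```text
time: 50.9
tool_pos: [0.4078, 0.349, 0.112]
tool_rot: [0.001, 1.0, -0.0, -0.002]
contact_force: [0.9, 1.1, -1.9]
gripper_width: 0.674
grasp_force: 64.6
```

Run:
```python
from h import *
go(.580,.1525,.0035,0)
```

```text
t 50.90 pos [0.4078 0.349  0.112 ] yaw -0.01 tilt 0.0046 | wz -0.000 x 1.148 y 1.310 z 0.723 w 0.674 f 64.6
```

Request:
send_rows:
  rows:
    - {"x": 0.08,"y": 0.09,"z": 0,"wx": 0,"wy": 0,"wz": 0,"hand": -1}
    - {"x": 0.14,"y": 0.16,"z": 0,"wx": 0,"wy": 0,"wz": 0,"hand": -1}
    - {"x": 0.14,"y": 0.16,"z": 0,"wx": 0,"wy": 0,"wz": 0,"hand": -1}
    - {"x": 0.14,"y": 0.16,"z": 0,"wx": 0,"wy": 0,"wz": 0,"hand": -1}
    - {"x": 0.14,"y": 0.16,"z": 0,"wx": 0,"wy": 0,"wz": 0,"hand": -1}
    - {"x": 0.14,"y": 0.16,"z": 0,"wx": 0,"wy": 0,"wz": 0,"hand": -1}
    - {"x": 0.14,"y": 0.16,"z": 0,"wx": 0,"wy": 0,"wz": 0,"hand": -1}
    - {"x": 0.14,"y": 0.16,"z": 0,"wx": 0,"wy": 0,"wz": 0,"hand": -1}
    - {"x": 0.08,"y": 0.09,"z": 0,"wx": 0,"wy": 0,"wz": 0,"hand": -1}
    - {"x": 0,"y": 0,"z": 0,"wx": 0,"wy": 0,"wz": 0,"hand": -1}

```text
time: 51.73
tool_pos: [0.5814, 0.1517, 0.1125]
tool_rot: [0.001, 1.0, -0.002, -0.001]
contact_force: [0.0, 0.0, -2.1]
gripper_width: 0.68
grasp_force: 64.7
```

Request:
send_rows:
  rows:
    - {"x": 0,"y": 0,"z": 0.1,"wx": 0,"wy": 0,"wz": 0,"hand": -1}
    - {"x": 0,"y": 0,"z": 0.15,"wx": 0,"wy": 0,"wz": 0,"hand": -1}
    - {"x": 0,"y": 0,"z": 0.15,"wx": 0,"wy": 0,"wz": 0,"hand": -1}
    - {"x": 0,"y": 0,"z": 0.1,"wx": 0,"wy": 0,"wz": 0,"hand": -1}
    - {"x": 0,"y": 0,"z": 0.06,"wx": 0,"wy": 0,"wz": 0,"hand": -1}
    - {"x": 0,"y": 0,"z": 0,"wx": 0,"wy": 0,"wz": 0,"hand": -1}
    - {"x": 0,"y": 0,"z": 0,"wx": 0,"wy": 0,"wz": 0,"hand": -1}
    - {"x": 0,"y": 0,"z": 0,"wx": 0,"wy": 0,"wz": 0,"hand": -1}
    - {"x": 0,"y": 0,"z": 0,"wx": 0,"wy": 0,"wz": 0,"hand": -1}
    - {"x": 0,"y": 0,"z": 0,"wx": 0,"wy": 0,"wz": 0,"hand": -1}

```text
time: 52.57
tool_pos: [0.5814, 0.1552, 0.0321]
tool_rot: [-0.0, 1.0, 0.0, 0.001]
contact_force: [0.5, -0.6, -1.1]
gripper_width: 0.679
grasp_force: 64.7
```

Run:
```python
from h import *
go(.580,.1525,.0032,0)
```

```text
t 52.57 pos [0.5814 0.1552 0.0321] yaw 0.00 tilt 0.0025 | wz 0.000 x -0.009 y 0.018 z 0.193 w 0.679 f 64.7
```

Request:
send_rows:
  rows:
    - {"x": 0,"y": 0,"z": 0.06,"wx": 0,"wy": 0,"wz": 0,"hand": -1}
    - {"x": 0,"y": 0,"z": 0.06,"wx": 0,"wy": 0,"wz": 0,"hand": -1}
    - {"x": 0,"y": 0,"z": 0.04,"wx": 0,"wy": 0,"wz": 0,"hand": -1}
    - {"x": 0,"y": 0,"z": 0.02,"wx": 0,"wy": 0,"wz": 0,"hand": -1}
    - {"x": 0,"y": 0,"z": 0.012,"wx": 0,"wy": 0,"wz": 0,"hand": -1}
    - {"x": 0,"y": 0,"z": 0,"wx": 0,"wy": 0,"wz": 0,"hand": -1}
    - {"x": 0,"y": 0,"z": 0,"wx": 0,"wy": 0,"wz": 0,"hand": -1}
    - {"x": 0,"y": 0,"z": 0,"wx": 0,"wy": 0,"wz": 0,"hand": -1}
    - {"x": 0,"y": 0,"z": 0,"wx": 0,"wy": 0,"wz": 0,"hand": -1}
    - {"x": 0,"y": 0,"z": 0,"wx": 0,"wy": 0,"wz": 0,"hand": -1}

```text
time: 53.4
tool_pos: [0.5798, 0.1549, 0.0028]
tool_rot: [0.0, 1.0, 0.0, -0.001]
contact_force: [-5.7, -1.8, 7.5]
gripper_width: 0.676
grasp_force: 65.6
```

The pot is down at the expected height, so I'll release it, back off and inspect.

Request:
send_rows:
  rows:
    - {"x": 0,"y": 0,"z": 0,"wx": 0,"wy": 0,"wz": 0,"hand": 0.4}
    - {"x": 0,"y": 0,"z": 0,"wx": 0,"wy": 0,"wz": 0,"hand": 0.5}
    - {"x": 0,"y": 0,"z": 0,"wx": 0,"wy": 0,"wz": 0,"hand": 0.6}
    - {"x": 0,"y": 0,"z": 0,"wx": 0,"wy": 0,"wz": 0,"hand": 0.7}
    - {"x": 0,"y": 0,"z": 0,"wx": 0,"wy": 0,"wz": 0,"hand": 0.8}
    - {"x": 0,"y": 0,"z": 0,"wx": 0,"wy": 0,"wz": 0,"hand": 0.8}
    - {"x": 0,"y": 0,"z": 0,"wx": 0,"wy": 0,"wz": 0,"hand": 0.8}
    - {"x": 0,"y": 0,"z": -0.1,"wx": 0,"wy": 0,"wz": 0,"hand": 0.8}
    - {"x": 0,"y": 0,"z": -0.2,"wx": 0,"wy": 0,"wz": 0,"hand": 0.8}
    - {"x": 0,"y": 0,"z": -0.2,"wx": 0,"wy": 0,"wz": 0,"hand": 0.8}

```text
time: 54.23
tool_pos: [0.5787, 0.1547, 0.0758]
tool_rot: [0.0, 1.0, -0.0, -0.002]
contact_force: [0.1, 0.4, 0.1]
gripper_width: 0.901
grasp_force: 0.0
```

Request:
send_rows:
  rows:
    - {"x": 0,"y": 0,"z": -0.2,"wx": 0,"wy": 0,"wz": 0,"hand": 0.8}
    - {"x": 0,"y": 0,"z": -0.2,"wx": 0,"wy": 0,"wz": 0,"hand": 0.8}
    - {"x": 0,"y": 0,"z": -0.2,"wx": 0,"wy": 0,"wz": 0,"hand": 0.8}
    - {"x": 0,"y": 0,"z": -0.15,"wx": 0,"wy": 0,"wz": 0,"hand": 0.8}
    - {"x": -0.2,"y": -0.15,"z": 0,"wx": 0,"wy": 0,"wz": 0,"hand": 0.8}
    - {"x": -0.2,"y": -0.15,"z": 0,"wx": 0,"wy": 0,"wz": 0,"hand": 0.8}
    - {"x": -0.2,"y": -0.15,"z": 0,"wx": 0,"wy": 0,"wz": 0,"hand": 0.8}
    - {"x": -0.2,"y": -0.15,"z": 0,"wx": 0,"wy": 0,"wz": 0,"hand": 0.8}
    - {"x": -0.2,"y": -0.15,"z": 0,"wx": 0,"wy": 0,"wz": 0,"hand": 0.8}
    - {"x": -0.2,"y": -0.15,"z": 0,"wx": 0,"wy": 0,"wz": 0,"hand": 0.8}

```text
time: 55.07
tool_pos: [0.3988, 0.2907, 0.1894]
tool_rot: [-0.0, 1.0, -0.0, 0.0]
contact_force: [0.3, 1.2, 0.1]
gripper_width: 0.899
grasp_force: 0.0
```

Run:
```python
from h import *
t=grab_frame("top"); s=grab_frame("scene"); np.save("tf.npy",t)
a=cv2.resize(t[130:220,150:370],(800,327),interpolation=cv2.INTER_CUBIC)
b=cv2.resize(s[125:285,165:345],(304,270),interpolation=cv2.INTER_CUBIC)
w=cv2.resize(s[80:230,150:380],(414,270),interpolation=cv2.INTER_CUBIC)
cv2.imwrite("pics/f12.png",np.vstack([a,np.hstack([b,w,np.zeros((270,82,3),np.uint8)])]))
```

```text
(no output)
```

View pics/f12.png

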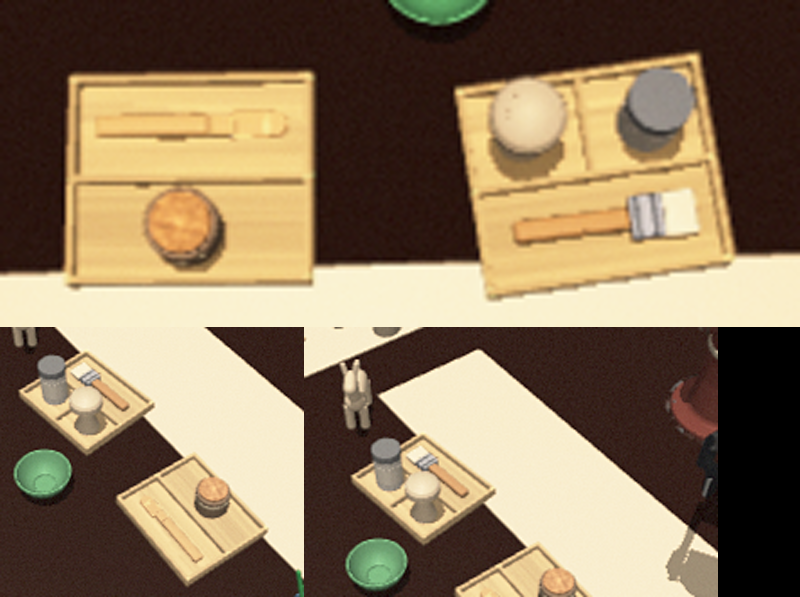

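Top row: the knife lies in the far bay of tray_two and the pot stands upright in the near one, at (182,224). Tray_three holds the mushroom at (528,118), the jar at (660,100) and the brush in the long bay at (605,218). The scene views show everything upright and the bowl and llama in place.

```bash
python3 -c "
from plant import job_done
print(job_done())"
```

```text
the job is handed in; nothing more can be done
None
```

Both kits are packed as asked and the job is handed in at about 55 s of the 128 s allowed; the final pictures show all five items in the right bays with the gripper clear, but no verdict came back.

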